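Sort and restock the wax-tin stand from the stock drawer

TASK

Put the round wax tins in order on the counter stand: draw the stock drawer out, take every tin out of it, and build one upright stack per colour on the three bottom tins, each tin seated fully home in the dished lid of another of its own colour, moving any tin that now stands on the wrong colour too. Leave the bottom tins in their places and all other goods where they are (the masking tape stays in the drawer), and shut the drawer fully when you have finished.

Things in the scene. Friction and masses are not known exactly. Their poses are not given: they have to be found in the camera images.
- bottom_red_mid (a point): Bottom tin of the red stack, on the stand: a low round closed wax tin with red lid; point at its centre, 16 mm above its underside, own z up. All these wax tins have one shape: 66 mm across, 32 mm high, 0.08 to 0.16 kg. The underside is a tapered foot, 52 mm across at the bottom and 59 mm across 7 mm up; the wall to grip runs from 9 mm up to the rim.
- bottom_blue_mid (a point): Bottom tin of the blue stack, on the stand: a low round closed wax tin with blue lid; point at its centre, 16 mm above its underside, own z up. Every wax tin's lid is dished: 61 mm across at the rim, narrowing to 54 mm at its flat floor 7 mm down, to take another tin's foot. A tin let go within 3 mm of centre slides home.
- bottom_yellow_mid (a point): Bottom tin of the yellow stack, on the stand: a low round closed wax tin with yellow lid; point at its centre, 16 mm above its underside, own z up. A tin seated fully home on another stands 25 mm higher than the one below, its centre line within 1 mm of the other's.
- upper_red_mid (a point): Another red wax tin, same shape and centre point; it starts seated on one of the three bottom tins, of its own colour or of another. May be absent.
- upper_blue_mid (a point): Another blue wax tin, same shape and centre point; it starts seated on one of the three bottom tins, of its own colour or of another. May be absent.
- upper_yellow_mid (a point): Another yellow wax tin, same shape and centre point; it starts seated on one of the three bottom tins, of its own colour or of another. May be absent.
- stock_red_mid (a point): Another red wax tin, same shape and centre point; it starts standing in the stock drawer. May be absent.
- stock_blue_mid (a point): Another blue wax tin, same shape and centre point; it starts standing in the stock drawer. May be absent.
- stock_yellow_mid (a point): Another yellow wax tin, same shape and centre point; it starts standing in the stock drawer. May be absent.
- stock_blue_2_mid (a point): Another blue wax tin, same shape and centre point; it starts standing in the stock drawer. May be absent.
- stand: Low cream sheet-steel riser fixed on the counter, 130 (x) x 330 (y) x 18 mm high, with a black ticket rail along the edge towards the robot; origin at the centre of its underside, tins stand on its top 18 mm up, in a row along its y axis about 115 mm apart
- drawer (a joint): The stock drawer of a low grey unit fixed on the counter: its opening in m, 0 = shut, at most 0.213; it starts ajar, slides out towards the robot with about 1 N of friction and stays where it is left. Inside 255 mm front to back, 368 mm across; floor 22 mm above the counter, side walls 63 mm, wooden front 73 mm, unit 85 mm, with a carton on it. The tins in it stand 72 mm apart across it: grip them front and back
- drawer_handle (a point): Middle of the drawer's steel bar handle: a level round bar 11 mm thick, 120 mm long, 47 mm above the counter, its middle 35 mm in front of the drawer front (29 mm of room for a finger from above); x axis points into the unit (shutting direction), y along the bar. Drawn out 0.19, tins in it are 45 mm or more clear of the unit, 22 mm of the front's inside (21 mm thick); shut, the bar is 50 mm before the unit's front edge
- masking_tape: Roll of cream masking tape lying in the drawer beside the tins, 68 mm across, 24 mm high; stays in the drawer; origin at the centre of its underside. Not part of the job.
- spirit_bottle: Amber glass bottle, 56 mm across, 150 mm high, standing on the counter; origin at the centre of its underside, z up. Not part of the job.
- big_tin: Steel tin with a white and green label, 86 mm across, 98 mm high, standing on the counter; origin at the centre of its underside. Not part of the job.
- tape_measure: Orange tape measure, 62 x 34 x 60 mm; origin at the centre of its underside. Not part of the job.
- brush: Paint brush lying on the counter along its x axis; origin on its underside. Not part of the job.
- scraper: Flat scraper lying on the counter along its x axis; origin on its underside. Not part of the job.
- sandpaper_box: Red box, 120 x 90 x 40 mm, lying on the counter; origin at the centre of its underside. Not part of the job.
Not all that is in view belongs to the job. What is shaped like the part that bears upper_yellow_mid but green is not meant.

How it is judged (in metres and radians):
At the end, for the whole second after the job is handed in: Each wax tin is upright at rest in its colour's stack: over that bottom tin within 8 mm, whole steps of 25 mm up (2.5 to 4.5 mm); bottom tins on the stand within 45 mm of their start; drawer open < 12 mm, tape inside; other goods within 60 mm of their start, bottle and big tin upright (angle between each of bottom_red_mid, upper_red_mid, stock_red_mid, bottom_blue_mid, upper_blue_mid, stock_blue_mid, stock_blue_2_mid, bottom_yellow_mid, upper_yellow_mid, stock_yellow_mid's own z axis and vertical below 0.06 rad and z of bottom_red_mid in the frame of stand between 0.031 and 0.037 m and distance of each of bottom_red_mid, bottom_blue_mid, bottom_yellow_mid from where it was at the start of the episode below 0.045 m and linear speed of each of bottom_red, upper_red, stock_red, bottom_blue, upper_blue, stock_blue, stock_blue_2, bottom_yellow, upper_yellow, stock_yellow below 0.02 m/s and horizontal distance between each of upper_red_mid, stock_red_mid and bottom_red_mid below 0.008 m and (z of upper_red_mid in the frame of bottom_red_mid between 0.0225 and 0.0275 m or z of upper_red_mid in the frame of bottom_red_mid between 0.0465 and 0.0535 m) and (z of stock_red_mid in the frame of bottom_red_mid between 0.0225 and 0.0275 m or z of stock_red_mid in the frame of bottom_red_mid between 0.0465 and 0.0535 m) and z of bottom_blue_mid in the frame of stand between 0.031 and 0.037 m and horizontal distance between each of upper_blue_mid, stock_blue_mid, stock_blue_2_mid and bottom_blue_mid below 0.008 m and (z of upper_blue_mid in the frame of bottom_blue_mid between 0.0225 and 0.0275 m or z of upper_blue_mid in the frame of bottom_blue_mid between 0.0465 and 0.0535 m or z of upper_blue_mid in the frame of bottom_blue_mid between 0.0705 and 0.0795 m) and (z of stock_blue_mid in the frame of bottom_blue_mid between 0.0225 and 0.0275 m or z of stock_blue_mid in the frame of bottom_blue_mid between 0.0465 and 0.0535 m or z of stock_blue_mid in the frame of bottom_blue_mid between 0.0705 and 0.0795 m) and (z of stock_blue_2_mid in the frame of bottom_blue_mid between 0.0225 and 0.0275 m or z of stock_blue_2_mid in the frame of bottom_blue_mid between 0.0465 and 0.0535 m or z of stock_blue_2_mid in the frame of bottom_blue_mid between 0.0705 and 0.0795 m) and z of bottom_yellow_mid in the frame of stand between 0.031 and 0.037 m and horizontal distance between each of upper_yellow_mid, stock_yellow_mid and bottom_yellow_mid below 0.008 m and (z of upper_yellow_mid in the frame of bottom_yellow_mid between 0.0225 and 0.0275 m or z of upper_yellow_mid in the frame of bottom_yellow_mid between 0.0465 and 0.0535 m) and (z of stock_yellow_mid in the frame of bottom_yellow_mid between 0.0225 and 0.0275 m or z of stock_yellow_mid in the frame of bottom_yellow_mid between 0.0465 and 0.0535 m) and value of joint drawer below 0.012 m and distance of each of spirit_bottle, big_tin, tape_measure, brush, scraper, sandpaper_box from where it was at the start of the episode below 0.06 m and angle between each of spirit_bottle, big_tin's own z axis and vertical below 0.1 rad and x of masking_tape in the frame of drawer_handle between 0.06 and 0.32 m and y of masking_tape in the frame of drawer_handle between -0.19 and 0.19 m and z of masking_tape in the frame of drawer_handle below -0.015 m); the robot touches nothing.
It fails at once if the glass bottle is knocked over (angle between spirit_bottle's own z axis and vertical above 0.6 rad).
Of upper_red, upper_blue, upper_yellow only 2 to 3 are there at a start; the rules pass over those that are not, and their reading is None.
Of stock_red, stock_blue, stock_yellow, stock_blue_2 only 3 to 4 are there at a start; the rules pass over those that are not, and their reading is None.
At some moment in a run one of upper_red, upper_blue, upper_yellow, stock_red, stock_blue, stock_yellow, stock_blue_2 may be knocked a few centimetres aside while the robot is not near it.
Once in a run the grip may slacken for a moment while it holds something.
It also fails if it takes over 210 s, if anything falls off the work surface, if the arm or the gripper's body presses on something with over 40 N, if the wrist force passes 120 N, or if a joint passes its speed limit or range.

ROBOT

A 6-joint arm with a two-finger parallel gripper is mounted at the origin on the work surface. World frame = base frame: x ahead of the robot, y to its left, z up, the work surface at z = 0. Lengths are in mm, angles in degrees, forces in N, time in s.
With the tool pointing down it reaches from about 350 to 725 mm from the base axis. Payload 4.3 kg.
Tool frame: the origin (TCP) lies midway between the tips of the shut fingers; the grasp point (between the pads) lies manip.tcp_to_grasp behind it (manip.tcp_to_grasp is the distance from the TCP to the grasp point, in mm); z points along the fingers, y is the direction in which the jaws open and shut (so a half turn about z gives the same grasp; the last joint's range is limited). The gripper opens to 85 mm and grips with 20 to 120 N. Pads are 22 mm wide; open, the fingers measure 114 mm over their backs; the gripper's body (76 mm by 85 mm) begins 54 mm behind the grasp point. The pads swing forward as they close: fully open they stand 13 mm farther back than shut.
Start: joints at [60.086, 21.618, 4.641, 73.018, 0, 83.68], TCP at [230.16, 526.966, 231.329] pointing down, gripper open.
Joint ranges: [-156.06, 156.06], [-48.1, 94.91], [-58.44, 69.94], [-101.28, 121.22], [-78.64, 73.56], [-180, 180]. Speed limits (degrees/s): [147.25, 147.25, 180, 180, 180, 180].

INTERFACE

Orientations are given as a 3x3 rotation matrix whose columns are the frame's x, y, z axes.
In Python, from workcell import manip gives the robot as it stands.
- The arm moves only by the shell command python3 -m jog 'ROWS' [OPENING]. ROWS is JSON, a list that holds one entry, the list of rows, each a list of 4 numbers: the shift along the tool's x, y, z in mm, then the turn about the tool's z in degrees. A call has 1 to 10 rows; each row is the pose to reach, as a shift and turn from the pose commanded when the call began, along the tool's axes at that moment; what a row does not reach only later rows make up. A row lasts 1/12 s, in which the tool goes at most 41.7 mm and 7.16 degrees, less where a joint would pass 70% of its speed; a pose out of reach is approached as far as the arm can. A call with a gripper value outside its range is refused whole. OPENING is the opening, from -1 (shut) to 1 (fully open), so that 0 is half open, set as the call begins (- or left out, the last holds). The fingers move at their own pace and stop on an object; the grip force is fixed at half the most. Time passes only in rows, so rows that repeat a pose let the fingers close. It gives the time, the measured TCP pose, the force and the opening at its end, in the units of the state.
- manip.get_obs(): the state, without advancing time (a new reading comes with each control period).
- manip.grab_frame(name): name is "side" or "top" or "wrist"; returns a dict with "frame" (480x640x3 uint8, red, green, blue), "K" (3x3 intrinsics, pixels), "rvec" (rotation vector, rad) and "tvec" (3), from world to camera coordinates, as OpenCV has them; the wrist camera has in their place "mount" (4x4, takes a point from camera to tool coordinates, whose origin is the TCP and whose axes are the flange's). Camera axes: x right, y down, z forward; pixel columns grow to the right and rows downward; lengths in mm; the calibration is good to about 2 mm. A picture is of the moment at which its call begins: read the wrist's pose just before it. There is no depth.
- manip.job_done(): hands the job in, once; it reports no verdict.
Trained networks look in a picture, given as the dict that the camera call returned (one of the last four; its "shot" number tells which), for a name from the list of things; names that differ only in an ending like _2 or _b are one class to them, and where a whole thing is asked for, a point or a joint stands for the part that bears it (a point fixed in the world has none). Each returns a list of dicts, best first, with "conf" (0 to 1); they miss things now and then, are a little off and sometimes report something else, mostly with a low value. They report only what shows in the picture. A call takes as long as a camera call. They do not tell look-alikes from the thing itself.
- manip.find_in(picture, label): "position" ([x, y, z] in mm, in world coordinates, good to about 4 mm: the middle of the surface that is visible of it).
- manip.silhouettes(picture, label): "mask" (480x640 bool, what is visible of it).
- manip.pinpoint(picture, label): "position" ([x, y, z] in mm, in world coordinates, good to about 4 mm: a listed point, or the origin of a listed thing).
The state is a dict: "t": time; "q": joint angles; "joint_vel": joint speeds; "tau": joint torques, N m; "eef_pos": TCP position; "tool_rot": TCP orientation; "contact_force": force on the tool from outside, world axes, zero at the start; "torque": the same for the moment, N m; "grip_width": finger opening in mm.
Only numpy, scipy, OpenCV 4.12 (cv2) and the standard library are available. Lean on these libraries where they do the work, as an engineer would, in place of code of your own. Each camera call takes 0.05 s, during which the arm holds its last target. There are 200 camera calls.

## Working session

There is one attempt and no reset: what is moved stays moved. The work goes in short steps, Python scripts to look and compute and a shell command to move; the robot and the scene stay as the last step left them, time stands still between calls to the robot, and variables do not carry over. Pictures are saved under pics/ and viewed, about 12 in all and at most 16, crops included, and the job is handed in when it is done.

```bash
mkdir -p pics; ls; cat > h.py <<'E'
import numpy as np, cv2
from workcell import manip
def save(n,name,crop=None,scale=1):
    p=manip.grab_frame(n); f=p["frame"][:,:,::-1]
    if crop: x0,y0,x1,y1=crop; f=f[y0:y1,x0:x1]
    if scale!=1: f=cv2.resize(f,None,fx=scale,fy=scale)
    cv2.imwrite("pics/"+name,f); return p
E
python3 - <<'E'
from h import *
o=manip.get_obs(); print({k:np.round(v,2).tolist() for k,v in o.items()}); print(manip.tcp_to_grasp)
L=["bottom_red_mid","bottom_blue_mid","bottom_yellow_mid","upper_red_mid","upper_blue_mid","upper_yellow_mid","stock_red_mid","stock_blue_mid","stock_yellow_mid","stand","drawer_handle","masking_tape","spirit_bottle","big_tin","tape_measure","brush","scraper","sandpaper_box"]
for c in ["top","side"]:
    p=save(c,c+"0.png")
    for l in L:
        print(c,l,[(np.round(d["position"]).tolist(),round(d["conf"],2)) for d in manip.pinpoint(p,l)][:5])
E
```

```text
pics
{'t': 0.0, 'q': [60.09, 21.66, 4.56, 73.02, -0.0, 83.68], 'joint_vel': [-0.01, 0.03, -0.03, -0.08, 0.08, 0.07], 'tau': [0.0, -46.36, 26.99, 0.02, -0.0, -0.0], 'eef_pos': [229.82, 526.36, 230.35], 'tool_rot': [[-0.92, 0.4, -0.0], [0.4, 0.92, -0.0], [0.0, -0.0, -1.0]], 'contact_force': [0.53, -0.04, 0.01], 'torque': [-0.05, -0.01, -0.03], 'grip_width': 85.66}
18.700000000000003
top bottom_red_mid [([536.0, -272.0, 35.0], 0.94)]
top bottom_blue_mid []
top bottom_yellow_mid [([557.0, -158.0, 35.0], 0.61), ([534.0, -270.0, -1.0], 0.57)]
top upper_red_mid []
top upper_blue_mid [([561.0, -161.0, 56.0], 0.93), ([414.0, 499.0, -2.0], 0.39)]
top upper_yellow_mid [([488.0, -542.0, 15.0], 0.85), ([520.0, -378.0, 60.0], 0.63)]
top stock_red_mid [([720.0, 135.0, 36.0], 0.52)]
top stock_blue_mid [([722.0, 277.0, 37.0], 0.79), ([557.0, -159.0, 35.0], 0.7), ([717.0, 350.0, 23.0], 0.48)]
top stock_yellow_mid [([416.0, 496.0, -2.0], 0.69)]
top stand [([538.0, -268.0, -1.0], 0.64)]
top drawer_handle [([571.0, 208.0, 47.0], 0.84)]
top masking_tape [([718.0, 353.0, 24.0], 0.67)]
top spirit_bottle [([
[... 564 characters left out ...]
d [([484.0, -544.0, 14.0], 0.78), ([515.0, -389.0, 60.0], 0.55)]
side stock_red_mid [([719.0, 136.0, 36.0], 0.76), ([714.0, 64.0, 37.0], 0.41)]
side stock_blue_mid [([724.0, 279.0, 37.0], 0.67)]
side stock_yellow_mid []
side stand []
side drawer_handle [([570.0, 206.0, 50.0], 0.71), ([724.0, 280.0, 34.0], 0.4)]
side masking_tape [([520.0, -383.0, 37.0], 0.63), ([711.0, 350.0, 25.0], 0.52)]
side spirit_bottle [([749.0, -148.0, 0.0], 0.69)]
side big_tin [([750.0, -258.0, 1.0], 0.61)]
side tape_measure [([349.0, -440.0, 1.0], 0.77)]
side brush [([313.0, 344.0, 1.0], 0.78)]
side scraper [([341.0, -224.0, -2.0], 0.73), ([746.0, -152.0, 0.0], 0.16)]
side sandpaper_box [([410.0, 502.0, 2.0], 0.88)]
```

View pics/top0.png

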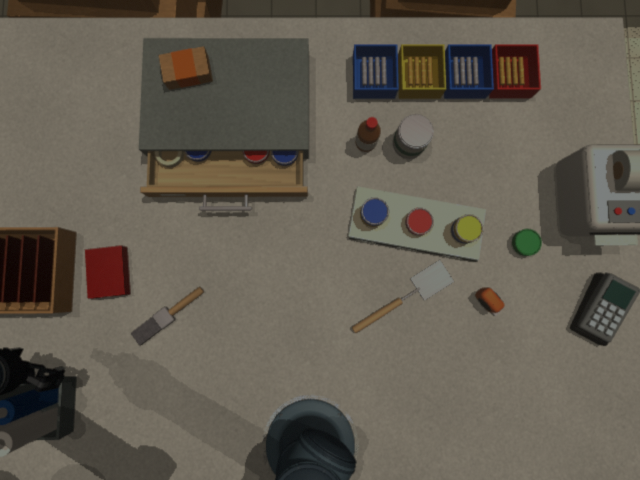

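View pics/side0.png

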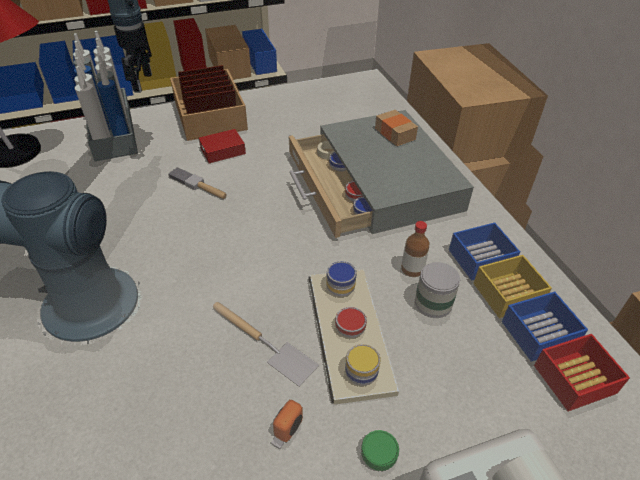

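The stacks are, at y −160, blue on yellow (top px 374,211); at −272, bare red (419,221); at −385, yellow on blue (468,229). The drawer holds, from left to right, tape, blue, red, blue, and the green tin is a decoy. I'll turn the tool so its axes line up with the world and move over the handle.

```bash
python3 -m jog '[[[0,0,0,7],[0,0,0,14],[0,0,0,21],[0,0,0,28],[0,0,0,35],[0,0,0,42],[0,0,0,49],[0,0,0,56],[0,0,0,63],[0,0,0,66.4]]]' -0.4
python3 -m jog '[[[-28,29,0,0],[-56,58,0,0],[-84,87,0,0],[-112,116,0,0],[-140,145,0,0],[-168,174,0,0],[-196,203,0,0],[-224,232,0,0],[-252,261,0,0],[-280,290,0,0]]]'
python3 -m jog '[[[-20,20,0,0],[-40,40,0,0],[-40,40,0,0],[-40,40,0,0]]]'
python3 - <<'E'
from h import *
o=manip.get_obs(); print({k:np.round(v,3).tolist() for k,v in o.items() if k in("t","q","eef_pos","tool_rot","grip_width")})
p=save("wrist","w1.png"); print(np.round(p["mount"],3),p["K"])
for l in ["drawer_handle","stock_blue_mid","stock_red_mid","masking_tape"]:
    print(l,[(np.round(d["position"],1).tolist(),round(d["conf"],2)) for d in manip.pinpoint(p,l)][:5])
E
```

```text
t: 2.73
eef_pos: [230.2, 527.0, 231.3]
tool_rot: [[0.005, 1.0, 0.0], [1.0, -0.005, 0.0], [0.0, 0.0, -1.0]]
contact_force: [-1.0, 0.2, -0.2]
grip_width: 25.6
t: 3.57
eef_pos: [521.4, 245.4, 231.5]
tool_rot: [[0.0, 1.0, 0.0], [1.0, -0.0, 0.0], [0.0, 0.0, -1.0]]
contact_force: [0.4, 0.8, 0.1]
grip_width: 25.6
t: 3.9
eef_pos: [561.1, 205.8, 231.0]
tool_rot: [[0.003, 1.0, -0.0], [1.0, -0.003, 0.0], [0.0, -0.0, -1.0]]
contact_force: [-0.4, 0.4, -0.5]
grip_width: 25.7
{'t': 3.9, 'q': [14.054, 24.364, 8.711, 74.358, 0.02, 104.207], 'eef_pos': [561.059, 205.812, 230.986], 'tool_rot': [[0.003, 1.0, -0.0], [1.0, -0.003, 0.0], [0.0, -0.0, -1.0]], 'grip_width': 25.659}
[[-1.00000e-03 -9.66000e-01 -2.58000e-01  6.59740e+01]
 [ 1.00000e+00 -1.00000e-03  1.00000e-03 -1.25700e+00]
 [-1.00000e-03 -2.58000e-01  9.66000e-01 -1.43404e+02]
 [ 0.00000e+00  0.00000e+00  0.00000e+00  1.00000e+00]] [[344.62430779   0.         324.24810839]
 [  0.         344.62430779 238.17391297]
 [  0.           0.           1.        ]]
drawer_handle [([570.2, 204.7, 48.7], 0.76)]
stock_blue_mid [([723.9, 278.5, 42.1], 0.7)]
stock_red_mid [([722.4, 129.0, 38.5], 0.69)]
masking_tape [([715.4, 351.0, 25.5], 0.9)]
```

View pics/w1.png

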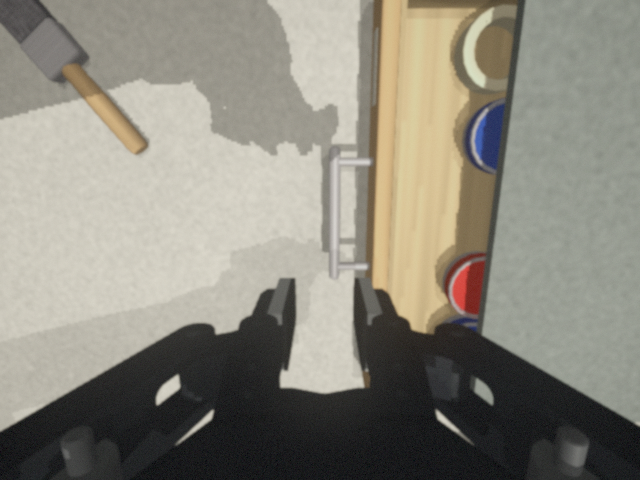

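```bash
cat >> h.py <<'E'
def cam(p,o=None):
    "R,t camera->world"
    if "mount" in p:
        o=o or manip.get_obs(); T=np.eye(4); T[:3,:3]=o["tool_rot"]; T[:3,3]=o["eef_pos"]; T=T@p["mount"]; return T[:3,:3],T[:3,3]
    R=cv2.Rodrigues(np.array(p["rvec"],float))[0]; return R.T,-R.T@np.array(p["tvec"],float).ravel()
def p2w(p,uv,z,o=None):
    R,t=cam(p,o); d=R@np.linalg.inv(p["K"])@np.array([uv[0],uv[1],1.]); return t+d*(z-t[2])/d[2]
E
python3 - <<'E'
from h import *
p=manip.grab_frame("wrist")
for uv,z in [((336,150),47),((334.5,275),47),((519,10),85),((505,140),85),((482,320),85),((378,20),73),((372,200),73),((366,370),73)]: print(uv,p2w(p,uv,z).round(1))
E
```

```text
(336, 150) [569.2 270.7  47. ]
(334.5, 275) [568.9 147.9  47. ]
(519, 10) [702.4 371.6  85. ]
(505, 140) [704.6 279.   85. ]
(482, 320) [705.2 118.   85. ]
(378, 20) [599.9 368.7  73. ]
(372, 200) [600.4 228.3  73. ]
(366, 370) [600.7  55.7  73. ]
```

```bash
python3 -m jog '[[[3,8,40,0],[3,8,80,0],[3,8,120,0],[3,8,150,0],[3,8,175,0],[3,8,190,0],[3,8,197,0],[3,8,197,0]]]'
python3 -m jog '[[[0,0,0,0],[0,0,0,0],[0,0,0,0],[0,0,0,0]]]' -1
python3 -m jog '[[[0,-8,0,0],[0,-22,0,0],[0,-37,0,0],[0,-52,0,0],[0,-67,0,0],[0,-82,0,0],[0,-95,0,0],[0,-105,0,0],[0,-112,0,0],[0,-112,0,0]]]'
```

```text
t: 4.87
eef_pos: [566.3, 210.2, 32.7]
tool_rot: [[-0.001, 1.0, -0.003], [1.0, 0.001, -0.001], [-0.001, -0.003, -1.0]]
contact_force: [-0.4, 0.5, -0.4]
grip_width: 25.6
t: 5.2
eef_pos: [569.2, 210.5, 35.6]
tool_rot: [[-0.0, 1.0, 0.002], [1.0, 0.0, 0.001], [0.001, 0.002, -1.0]]
contact_force: [-0.6, 0.7, 1.1]
grip_width: 8.6
t: 6.03
eef_pos: [455.3, 210.7, 35.6]
tool_rot: [[-0.001, 1.0, 0.001], [1.0, 0.001, 0.002], [0.002, 0.001, -1.0]]
contact_force: [-0.7, 1.4, 7.5]
grip_width: 8.9
```

```bash
python3 -m jog '[[[0,0,0,0],[0,0,0,0],[0,0,0,0],[0,0,-35,0],[0,0,-75,0],[0,0,-115,0],[0,0,-155,0],[0,0,-195,0],[0,0,-220,0],[0,0,-220,0]]]' -0.4
python3 -m jog '[[[-25,33,0,0],[-50,66,0,0],[-75,99,0,0],[-100,132,0,0],[-110,145,0,0],[-110,145,0,0],[-110,145,0,0]]]' 0.7
cat >> h.py <<'E'
def look(name,labels,fn="pinpoint",cam_="wrist",**k):
    o=manip.get_obs(); p=save(cam_,name,**k)
    print("t",round(o["t"],1),"tcp",np.round(o["eef_pos"],1),"w",round(o["grip_width"],1))
    for l in labels: print(l,[(np.round(d["position"],1).tolist(),round(d["conf"],2)) for d in manip.pinpoint(p,l)][:4])
    return p,o
HSV={"blue":((100,110,50),(125,255,255)),"red":((172,110,50),(8,255,255)),"yellow":((20,110,80),(35,255,255))}
def lids(p,o,z,cols=("red","blue","yellow"),minA=600,c0=None):
    "coloured lid blobs: ellipse centre -> world at height z of the lid plane"
    hsv=cv2.cvtColor(p["frame"],cv2.COLOR_RGB2HSV); out=[]
    for c in cols:
        lo,hi=HSV[c]
        if lo[0]>hi[0]: m=cv2.inRange(hsv,(lo[0],lo[1],lo[2]),(180,255,255))|cv2.inRange(hsv,(0,lo[1],lo[2]),hi)
        else: m=cv2.inRange(hsv,lo,hi)
        for q in cv2.findContours(cv2.morphologyEx(m,cv2.MORPH_OPEN,np.ones((3,3))),cv2.RETR_EXTERNAL,cv2.CHAIN_APPROX_NONE)[0]:
            if cv2.contourArea(q)<minA: continue
            h=cv2.convexHull(q); e=cv2.fitEllipse(h if len(h)>=5 else q); w=np.array([p2w(p,x[0],z,o) for x in h])
            (xc,yc),r=cv2.minEnclosingCircle(w[:,:2].astype(np.float32))
            d=p2w(p,e[0],z,o)
            print(c,"px",np.round(e[0],1),"axes",np.round(e[1],1),"ell-world",d[:2].round(1),"minc",np.round((xc,yc),1),"r",round(r,1),"box",np.round([w[:,0].min(),w[:,0].max(),w[:,1].min(),w[:,1].max()],1).tolist()); out.append((c,d))
    return out
E
python3 - <<'E'
from h import *
p,o=look("w2.png",["stock_blue_mid","stock_red_mid","stock_yellow_mid","masking_tape","drawer_handle"])
lids(p,o,53)
E
```

```text
t: 6.87
eef_pos: [459.4, 210.7, 260.3]
tool_rot: [[0.0, 1.0, 0.01], [1.0, -0.0, 0.003], [0.003, 0.01, -1.0]]
contact_force: [0.6, 0.3, 0.1]
grip_width: 25.9
t: 7.45
eef_pos: [601.1, 99.1, 252.4]
tool_rot: [[0.002, 1.0, -0.003], [1.0, -0.002, 0.0], [0.0, -0.003, -1.0]]
contact_force: [0.6, 0.8, -0.7]
grip_width: 72.8
t 7.5 tcp [601.1  99.1 252.4] w 72.8
stock_blue_mid [([609.1, 278.6, 39.3], 0.96)]
stock_red_mid [([603.6, 132.9, 38.5], 0.7)]
stock_yellow_mid []
masking_tape []
drawer_handle [([454.4, 202.0, 48.3], 0.61)]
red px [327.2 177.9] axes [58.8 60. ] ell-world [602.5 134.9] minc [602.7 134.2] r 29.4 box [573.6, 630.9, 105.0, 162.5]
blue px [322.5 247.9] axes [51.9 54.2] ell-world [597.5  63.2] minc [597.5  62.6] r 28.3 box [569.9, 625.1, 35.5, 90.6]
blue px [334.6   9.6] axes [65.5 74.9] ell-world [609.  280.5] minc [609.1 279.8] r 28.9 box [580.4, 637.4, 251.0, 288.0]
yellow px [536.5 462.2] axes [48.  52.7] ell-world [ 862.6 -215.2] minc [ 863.8 -212.3] r 41.2 box [834.1, 892.5, -241.8, -182.8]
```

View pics/w2.png

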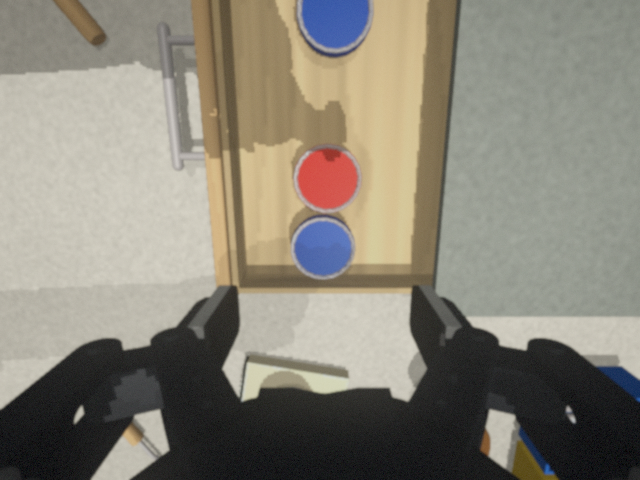

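```bash
python3 -m jog '[[[35.5,1.5,20,0],[35.5,1.5,60,0],[35.5,1.5,100,0],[35.5,1.5,140,0],[35.5,1.5,170,0],[35.5,1.5,195,0],[35.5,1.5,212,0],[35.5,1.5,222,0],[35.5,1.5,226,0],[35.5,1.5,226,0]]]' 1
python3 -m jog '[[[0,0,0,0],[0,0,0,0],[0,0,0,0],[0,0,0,0],[0,0,-1,0],[0,0,-6,0],[0,0,-20,0],[0,0,-50,0],[0,0,-80,0],[0,0,-80,0]]]' -1
python3 - <<'E'
from h import *
p,o=look("w3.png",[])
lids(p,o,o["eef_pos"][2]+28)
E
```

```text
t: 8.58
eef_pos: [602.2, 135.8, 28.1]
tool_rot: [[-0.001, 1.0, -0.001], [1.0, 0.001, -0.0], [-0.0, -0.001, -1.0]]
contact_force: [0.4, -0.3, -0.5]
grip_width: 85.5
t: 9.42
eef_pos: [606.5, 135.9, 114.9]
tool_rot: [[-0.0, 1.0, 0.01], [1.0, 0.0, 0.001], [0.001, 0.01, -1.0]]
contact_force: [1.3, 0.5, 0.1]
grip_width: 63.4
t 9.4 tcp [606.5 135.9 114.9] w 63.4
red px [324.3 321.7] axes [135.2 149.8] ell-world [605.1 139. ] minc [605.2 137.5] r 27.9 box [577.4, 632.9, 109.8, 165.3]
red px [325.3 269.4] axes [ 67.  115.9] ell-world [605.5 159.6] minc [605.9 163.5] r 19.6 box [586.4, 625.5, 162.3, 171.8]
blue px [331.6  -9.2] axes [110.6 124.8] ell-world [607.3 245.6] minc [607.3 242.7] r 16.0 box [591.3, 623.3, 229.2, 243.3]
```

View pics/w3.png

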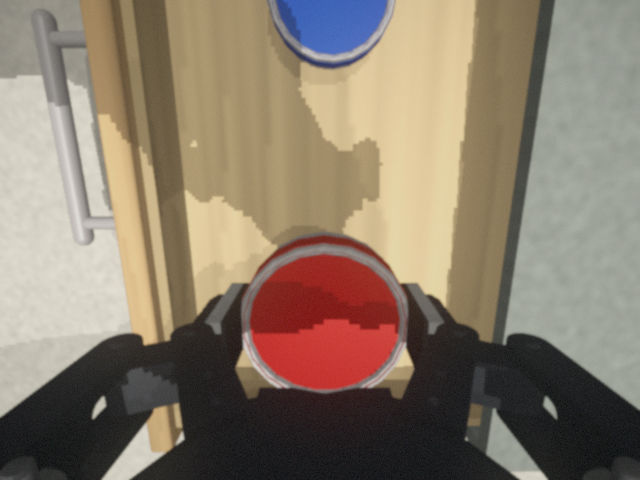

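```bash
python3 -m jog '[[[-15,-2,-35,0],[-45,-5,-65,0],[-80,-10,-90,0],[-118,-16,-110,0],[-156,-23,-125,0],[-195,-30,-135,0],[-234,-37,-135,0],[-273,-44,-135,0],[-312,-51,-135,0],[-351,-58,-135,0]]]'
python3 -m jog '[[[-38,-4,0,0],[-76,-8,0,0],[-105,-11,0,0],[-115,-11,0,0],[-115,-11,0,0],[-115,-11,0,0],[-115,-11,0,0]]]'
python3 - <<'E'
from h import *
p,o=look("w4.png",["bottom_red_mid","upper_yellow_mid","upper_blue_mid"])
print("z50");lids(p,o,49,("red",)); print("z75"); lids(p,o,74,("blue","yellow"))
E
```

```text
t: 10.3
eef_pos: [543.4, -217.0, 242.3]
tool_rot: [[-0.0, 1.0, -0.002], [1.0, 0.0, 0.001], [0.001, -0.002, -1.0]]
contact_force: [0.3, -0.3, 0.2]
grip_width: 63.6
t: 10.88
eef_pos: [533.8, -328.8, 242.8]
tool_rot: [[-0.001, 1.0, -0.001], [1.0, 0.001, 0.002], [0.002, -0.001, -1.0]]
contact_force: [1.0, -0.3, -1.6]
grip_width: 63.9
t 10.9 tcp [ 533.8 -328.8  242.8] w 63.9
bottom_red_mid [([538.7, -273.5, 33.1], 0.59)]
upper_yellow_mid []
upper_blue_mid []
z50
red px [619.2 366. ] axes [58.9 88.9] ell-world [ 863.9 -500.8] minc [ 863.9 -503.3] r 64.2 box [827.8, 899.3, -556.9, -448.6]
red px [324.3 322.1] axes [135.4 149.8] ell-world [ 532.7 -446.5] minc [ 532.7 -451. ] r 81.7 box [451.9, 613.7, -531.3, -370.4]
red px [327.6 154.1] axes [60.9 62.8] ell-world [ 535.7 -269.8] minc [ 535.7 -270.5] r 29.2 box [507.5, 564.7, -299.0, -241.7]
z75
blue px [632.9 284. ] axes [ 68.1 112.9] ell-world [ 832.5 -391.8] minc [ 830.1 -395.8] r 61.4 box [806.4, 852.8, -452.8, -338.8]
blue px [354.9   9.2] axes [72. 81.] ell-world [ 556.9 -157.1] minc [ 557.  -158.1] r 28.9 box [528.2, 585.6, -185.7, -150.6]
yellow px [644.4 184.6] axes [34.9 90.2] ell-world [ 820.8 -295.7] minc [ 817.1 -302.7] r 30.3 box [806.0, 824.4, -332.1, -273.3]
```

View pics/w4.png

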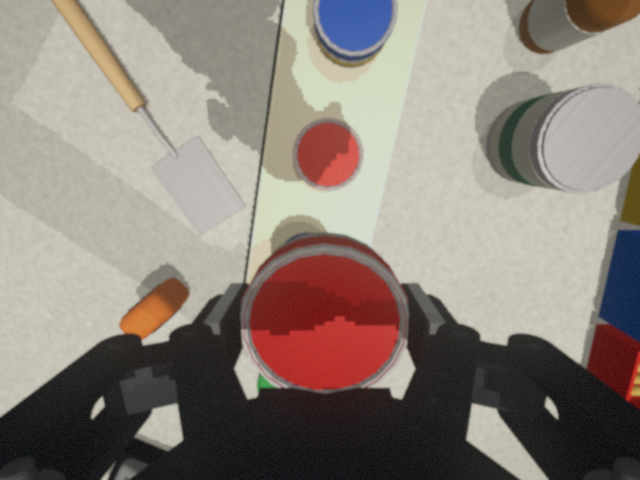

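```bash
cat >> h.py <<'E'
RN=np.array([[0,1,0],[1,0,0],[0,0,-1.]])
def nom(x,y,z): return dict(eef_pos=np.array([x,y,z]),tool_rot=RN)
E
python3 - <<'E'
from h import *
p=manip.grab_frame("wrist")
for n,o,z,c in [("w2",nom(601.66+.5,99.97,251.7),53,("red","blue")),("w4",nom(533.66,-330.5,242.7),49,("red",)),("w4",nom(533.66,-330.5,242.7),74,("blue",))]:
    p["frame"]=cv2.imread(f"pics/{n}.png")[:,:,::-1].copy(); print(n); lids(p,o,z,c)
o=manip.get_obs(); print(o["eef_pos"],o["tool_rot"])
p["frame"]=cv2.imread("pics/w3.png")[:,:,::-1].copy()
for dz in (19,22,26): lids(p,nom(0,0,0),dz,("red",))
E
```

```text
w2
red px [327.2 177.9] axes [58.8 60. ] ell-world [604.1 135.9] minc [604.3 135.2] r 29.4 box [575.3, 632.5, 106.0, 163.4]
blue px [322.5 247.9] axes [51.9 54.2] ell-world [599.3  64.3] minc [599.3  63.7] r 28.2 box [571.7, 626.8, 36.6, 91.7]
blue px [334.6   9.6] axes [65.5 74.9] ell-world [610.3 281.2] minc [610.5 280.4] r 28.8 box [581.8, 638.7, 251.7, 288.5]
w4
red px [619.2 366. ] axes [58.9 88.9] ell-world [ 864.2 -503.6] minc [ 864.2 -506.1] r 64.4 box [828.0, 899.7, -559.9, -451.2]
red px [324.3 322.1] axes [135.4 149.8] ell-world [ 532.6 -448.5] minc [ 532.6 -453. ] r 81.8 box [451.8, 613.6, -533.4, -372.3]
red px [327.6 154.1] axes [60.9 62.8] ell-world [ 535.9 -271.8] minc [ 535.9 -272.5] r 29.2 box [507.6, 564.8, -301.0, -243.7]
w4
blue px [632.9 284. ] axes [ 68.1 112.9] ell-world [ 832.7 -394.3] minc [ 830.3 -398.3] r 61.5 box [806.6, 853.1, -455.4, -341.1]
blue px [354.9   9.2] axes [72. 81.] ell-world [ 557.2 -159.1] minc [ 557.3 -160.2] r 28.9 box [528.5, 585.8, -187.7, -152.7]
[ 534.08503662 -329.2649293   243.53251486] [[-1.80162127e-03  9.99998362e-01  1.72525947e-04]
 [ 9.99998371e-01  1.80160293e-03  1.06344303e-04]
 [ 1.06033306e-04  1.72717258e-04 -9.99999979e-01]]
red px [324.3 321.7] axes [135.2 149.8] ell-world [-1.2 -1.7] minc [-1.1 -3.5] r 30.1 box [-31.0, 28.7, -33.3, 26.6]
red px [325.3 269.4] axes [ 67.  115.9] ell-world [-0.8 20.4] minc [-0.3 24.6] r 21.1 box [-21.4, 20.8, 23.4, 33.6]
red px [324.3 321.7] axes [135.2 149.8] ell-world [-1.2 -0.1] minc [-1.1 -1.8] r 29.4 box [-30.3, 28.0, -30.9, 27.5]
red px [325.3 269.4] axes [ 67.  115.9] ell-world [-0.8 21.5] minc [-0.3 25.6] r 20.6 box [-20.9, 20.3, 24.4, 34.4]
red px [324.3 321.7] axes [135.2 149.8] ell-world [-1.2  2.1] minc [-1.1  0.5] r 28.4 box [-29.4, 27.0, -27.7, 28.8]
red px [325.3 269.4] axes [ 67.  115.9] ell-world [-0.8 23. ] minc [-0.3 26.9] r 19.9 box [-20.3, 19.6, 25.8, 35.4]
```

```bash
python3 -m jog '[[[35,2,10,0],[58.7,3.4,45,0],[58.7,3.4,85,0],[58.7,3.4,125,0],[58.7,3.4,155,0],[58.7,3.4,175,0],[58.7,3.4,183,0],[58.7,3.4,189,0],[58.7,3.4,192.5,0],[58.7,3.4,192.5,0]]]'
python3 -m jog '[[[0,0,0,0],[0,0,0,0],[0,0,0,0],[0,0,-4,0],[0,0,-30,0],[-15,0,-65,0],[-35,0,-105,0],[-58,0,-145,0],[-58,0,-180,0],[-58,0,-180,0]]]' 1
python3 - <<'E'
from h import *
p,o=look("w5.png",["upper_yellow_mid","upper_blue_mid"])
print("z75"); lids(p,nom(537.1,-329.8,230.8),74)
E
```

```text
t: 11.97
eef_pos: [537.8, -271.5, 52.6]
tool_rot: [[-0.001, 1.0, 0.001], [1.0, 0.001, -0.0], [-0.0, 0.001, -1.0]]
contact_force: [-0.7, -0.6, -1.0]
grip_width: 63.1
t: 12.8
eef_pos: [540.3, -334.1, 240.9]
tool_rot: [[0.002, 1.0, 0.012], [1.0, -0.002, -0.01], [-0.01, 0.012, -1.0]]
contact_force: [0.1, -0.4, 0.1]
grip_width: 85.3
t 12.8 tcp [ 540.3 -334.1  240.9] w 85.3
upper_yellow_mid [([516.3, -382.3, 59.3], 0.84), ([484.7, -539.0, 12.9], 0.79)]
upper_blue_mid [([556.5, -160.8, 62.2], 0.81)]
z75
red px [610.5 342.2] axes [51.7 64.7] ell-world [ 816.8 -449.9] minc [ 813.3 -452. ] r 37.9 box [788.8, 845.3, -481.4, -421.5]
red px [318.6 149. ] axes [66.8 69. ] ell-world [ 531.4 -266.1] minc [ 531.3 -266.8] r 28.4 box [503.7, 559.5, -294.6, -239.0]
blue px [628.9 277. ] axes [ 86.9 114.6] ell-world [ 819.4 -381.6] minc [ 816.8 -385.6] r 61.1 box [789.7, 842.7, -440.9, -329.3]
blue px [343.5  -2.6] axes [73.3 82.4] ell-world [ 550.8 -154.6] minc [ 550.9 -157.3] r 27.8 box [523.0, 578.7, -182.2, -156.3]
yellow px [296.2 269. ] axes [57.2 61.1] ell-world [ 510.1 -373.3] minc [ 510.  -374.1] r 28.3 box [482.1, 537.6, -401.4, -346.6]
yellow px [646.8 166.1] axes [ 48.3 123.6] ell-world [ 811.7 -280.5] minc [ 806.1 -290.3] r 36.6 box [789.9, 815.7, -325.7, -255.0]
```

View pics/w5.png

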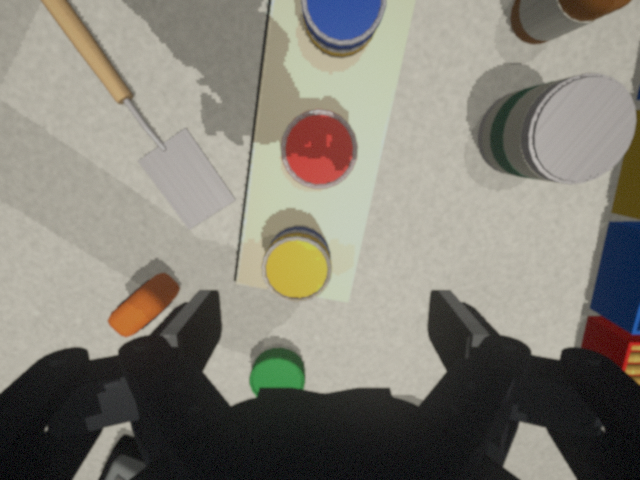

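```bash
python3 -m jog '[[[35,8,0,0],[70,16,0,0],[95,20,0,0],[105,20,0,0],[105,20,0,0],[105,20,0,0],[105,20,0,0],[105,20,0,0]]]'
python3 - <<'E'
from h import *
p,o=look("w6.png",["upper_blue_mid"]); print(o["tool_rot"].round(4).tolist() if hasattr(o["tool_rot"],"round") else o["tool_rot"])
print("z75"); lids(p,nom(557.1,-224.8,230.8),74)
p,o=look("s1.png",["upper_yellow_mid","upper_blue_mid","stock_red_mid","bottom_red_mid"],cam_="side",crop=(290,240,410,410),scale=3)
E
```

```text
t: 13.62
eef_pos: [556.8, -226.1, 230.3]
tool_rot: [[0.001, 1.0, -0.001], [1.0, -0.001, -0.0], [-0.0, -0.001, -1.0]]
contact_force: [0.8, 0.9, -0.6]
grip_width: 85.5
t 13.6 tcp [ 556.8 -226.1  230.3] w 85.5
upper_blue_mid [([558.5, -159.1, 60.3], 0.72)]
[[0.0015, 1.0, -0.0006], [1.0, -0.0015, -0.0001], [-0.0001, -0.0006, -1.0]]
z75
red px [303.9 271.7] axes [58.9 62.9] ell-world [ 537.2 -271. ] minc [ 537.3 -271.6] r 29.2 box [508.4, 566.0, -300.5, -242.5]
red px [631.5 122. ] axes [42.5 60.9] ell-world [ 810.4 -139.7] minc [ 806.  -141.6] r 20.1 box [786.2, 820.4, -156.4, -122.6]
blue px [611.2 343.7] axes [50.9 63.8] ell-world [ 837.9 -346.5] minc [ 834.9 -347.6] r 39.7 box [809.8, 865.6, -378.6, -316.5]
blue px [636.1 177.5] axes [61.3 69.6] ell-world [ 824.8 -185.1] minc [ 822.  -185.7] r 30.2 box [809.6, 834.0, -213.5, -158.0]
blue px [325.3 142. ] axes [67.6 70.7] ell-world [ 557.  -155.4] minc [ 556.9 -156.1] r 28.7 box [528.9, 585.4, -184.4, -127.8]
yellow px [283.4 374.4] axes [47.8 58. ] ell-world [ 514.8 -380.9] minc [ 515.2 -382.4] r 29.5 box [485.9, 543.6, -399.5, -354.2]
yellow px [623.6 275.1] axes [ 65.  130.8] ell-world [ 834.  -274.7] minc [ 836.9 -276.8] r 63.4 box [809.2, 862.5, -334.8, -218.8]
t 13.7 tcp [ 556.9 -226.   230.5] w 85.6
upper_yellow_mid [([485.3, -543.7, 14.6], 0.67), ([516.7, -385.2, 59.8], 0.55)]
upper_blue_mid [([559.9, -157.5, 58.8], 0.69), ([536.9, -273.3, 39.4], 0.45), ([517.1, -385.8, 34.4], 0.37)]
stock_red_mid [([538.3, -270.0, 58.3], 0.64)]
bottom_red_mid [([539.2, -272.1, 37.4], 0.63), ([537.5, -270.4, 57.0], 0.5), ([597.1, 64.2, 38.9], 0.2)]
```

View pics/s1.png

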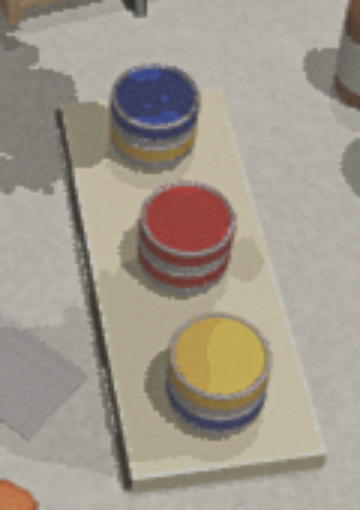

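```bash
python3 -m jog '[[[38,1,10,0],[69,1.1,40,0],[69,1.1,75,0],[69,1.1,110,0],[69,1.1,140,0],[69,1.1,160,0],[69,1.1,172,0],[69,1.1,178,0],[69,1.1,180,0],[69,1.1,180,0]]]' 1
python3 -m jog '[[[0,0,0,0],[0,0,0,0],[0,0,0,0],[0,0,0,0],[0,0,-1,0],[0,0,-6,0],[0,0,-20,0],[0,0,-50,0],[0,0,-80,0],[0,0,-80,0]]]' -1
python3 -m jog '[[[0,0,0,0],[0,0,0,0],[0,0,0,0]]]'
python3 - <<'E'
from h import *
p,o=look("w7.png",[])
lids(p,nom(0,0,0),22,("blue",),3000)
E
```

```text
t: 14.8
eef_pos: [558.4, -155.9, 51.0]
tool_rot: [[-0.0, 1.0, 0.0], [1.0, 0.0, 0.0], [0.0, 0.0, -1.0]]
contact_force: [-0.2, 0.0, 0.2]
grip_width: 85.5
t: 15.63
eef_pos: [561.9, -157.2, 137.3]
tool_rot: [[-0.0, 1.0, 0.009], [1.0, 0.0, -0.004], [-0.004, 0.009, -1.0]]
contact_force: [1.1, -0.8, -0.3]
grip_width: 63.2
t: 15.88
eef_pos: [557.1, -155.4, 129.4]
tool_rot: [[-0.0, 1.0, -0.003], [1.0, 0.0, 0.001], [0.001, -0.003, -1.0]]
contact_force: [0.3, -0.3, -1.0]
grip_width: 63.4
t 15.9 tcp [ 557.1 -155.4  129.4] w 63.4
blue px [324.3 319.5] axes [133.5 147.7] ell-world [-1.2  0.8] minc [-1.2 -0.7] r 28.9 box [-29.9, 27.4, -29.4, 27.9]
```

View pics/w7.png

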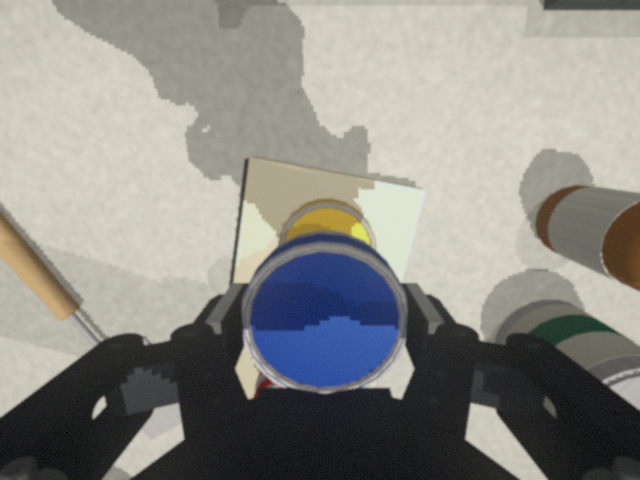

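```bash
python3 -m jog '[[[-30,-5,0,0],[-65,-11,0,0],[-95,-17,0,0],[-112,-20.4,8,0],[-115.8,-20.4,20,0],[-115.8,-20.4,35,0],[-115.8,-20.4,46,0],[-115.8,-20.4,51,0],[-115.8,-20.4,53.5,0],[-115.8,-20.4,53.5,0]]]'
python3 -m jog '[[[0,0,0,0],[0,0,0,0],[0,0,0,0],[0,0,-4,0],[0,0,-30,0],[-35,-6,-60,0],[-75,-12,-95,0],[-115,-18,-130,0],[-150,-20,-150,0],[-170,-20,-155,0]]]' 1
python3 -m jog '[[[0,0,0,0],[0,0,0,0],[0,0,0,0],[0,0,0,0]]]'
python3 - <<'E'
from h import *
p,o=look("w8.png",["upper_yellow_mid","upper_blue_mid"])
print("yellow z74"); lids(p,nom(517,-441.6,232.3),74,("yellow",))
print("blue z99"); lids(p,nom(517,-441.6,232.3),99,("blue",))
E
```

```text
t: 16.77
eef_pos: [537.2, -271.1, 77.9]
tool_rot: [[-0.001, 1.0, -0.001], [1.0, 0.001, -0.0], [-0.0, -0.001, -1.0]]
contact_force: [-2.5, 0.9, 5.8]
grip_width: 63.8
t: 17.6
eef_pos: [518.2, -438.3, 233.5]
tool_rot: [[-0.001, 1.0, 0.003], [1.0, 0.001, -0.002], [-0.002, 0.003, -1.0]]
contact_force: [1.4, -0.8, 0.5]
grip_width: 85.1
t: 17.93
eef_pos: [517.8, -435.5, 229.0]
tool_rot: [[-0.001, 1.0, -0.002], [1.0, 0.001, 0.002], [0.002, -0.002, -1.0]]
contact_force: [0.0, -0.0, 0.3]
grip_width: 85.3
t 17.9 tcp [ 517.8 -435.5  229. ] w 85.3
upper_yellow_mid [([516.7, -382.3, 60.9], 0.73)]
upper_blue_mid []
yellow z74
yellow px [322.  162.7] axes [68.9 70.6] ell-world [ 514.1 -389.3] minc [ 514.  -390.1] r 29.7 box [484.8, 543.3, -419.6, -360.9]
blue z99
blue px [353.   2.] axes [82.3 92. ] ell-world [ 536.3 -277.7] minc [ 536.4 -279.6] r 29.1 box [507.4, 565.3, -306.2, -276.5]
```

View pics/w8.png

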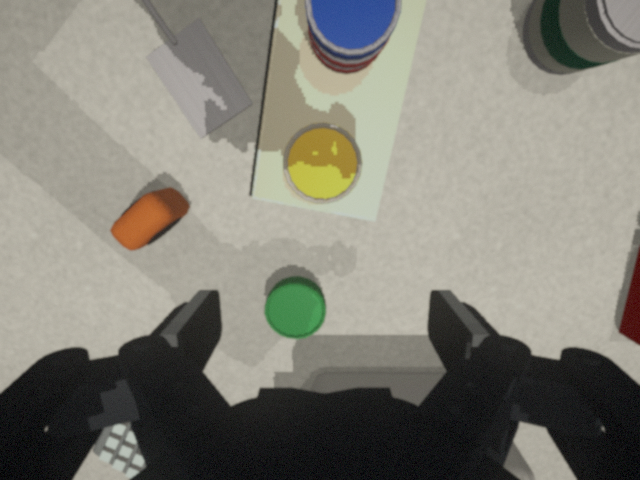

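```bash
python3 -m jog '[[[30,-1,10,0],[52,-1.7,40,0],[52,-1.7,75,0],[52,-1.7,110,0],[52,-1.7,140,0],[52,-1.7,160,0],[52,-1.7,171,0],[52,-1.7,176,0],[52,-1.7,178,0],[52,-1.7,178,0]]]' 1
python3 -m jog '[[[0,0,0,0],[0,0,0,0],[0,0,0,0],[0,0,0,0],[0,0,-1,0],[0,0,-6,0],[0,0,-20,0],[0,0,-50,0],[0,0,-85,0],[0,0,-120,0]]]' -1
python3 -m jog '[[[20,4,-30,0],[50,12,-60,0],[85,20,-60,0],[120,29,-60,0],[145,35,-60,0],[160,39,-60,0],[165,40,-60,0],[165,40,-60,0],[165,40,-60,0],[165,40,-60,0]]]'
python3 - <<'E'
from h import *
p,o=look("w9.png",[])
n=nom(*o["eef_pos"])
print("held");lids(p,nom(0,0,0),22,("yellow",),6000)
print("yellow z49"); lids(p,n,49,("yellow",),1500)
print("blue z99"); lids(p,n,99,("blue",))
E
```

```text
t: 18.92
eef_pos: [517.0, -385.4, 53.0]
tool_rot: [[-0.0, 1.0, 0.001], [1.0, 0.0, -0.001], [-0.001, 0.001, -1.0]]
contact_force: [0.6, 0.3, -0.1]
grip_width: 85.2
t: 19.75
eef_pos: [515.7, -384.5, 173.0]
tool_rot: [[-0.0, 1.0, -0.001], [1.0, 0.0, 0.001], [0.001, -0.001, -1.0]]
contact_force: [0.3, -0.4, -1.5]
grip_width: 62.9
t: 20.58
eef_pos: [556.1, -221.4, 232.1]
tool_rot: [[0.001, 1.0, -0.0], [1.0, -0.001, -0.0], [-0.0, -0.0, -1.0]]
contact_force: [-0.3, -0.2, -0.6]
grip_width: 63.0
t 20.6 tcp [ 556.1 -221.4  232.1] w 63.0
held
yellow px [324.4 308.7] axes [135.7 148.4] ell-world [-1.2  5.4] minc [-1.1  3.8] r 28.8 box [-29.6, 27.4, -24.6, 32.5]
yellow z49
yellow px [324.4 308.7] axes [135.7 148.4] ell-world [ 555.1 -318.3] minc [ 555.2 -322.5] r 77.6 box [478.6, 631.8, -399.1, -245.4]
yellow px [623.8 277.8] axes [ 70.  127.3] ell-world [ 858.3 -284.4] minc [ 859.5 -288. ] r 69.1 box [829.5, 889.2, -350.4, -224.6]
yellow px [326.7 147.7] axes [63.5 65.7] ell-world [ 557.4 -156.7] minc [ 557.5 -157.4] r 29.4 box [529.1, 586.1, -186.0, -129.3]
blue z99
blue px [621.  364.2] axes [ 63.4 113.8] ell-world [ 828.2 -349.6] minc [ 822.6 -351.2] r 58.4 box [787.9, 856.4, -398.8, -303.6]
blue px [631.3 184.7] axes [39.7 68.8] ell-world [ 800.1 -185.3] minc [ 800.  -185.3] r 27.4 box [787.8, 812.0, -209.9, -159.9]
```

View pics/w9.png

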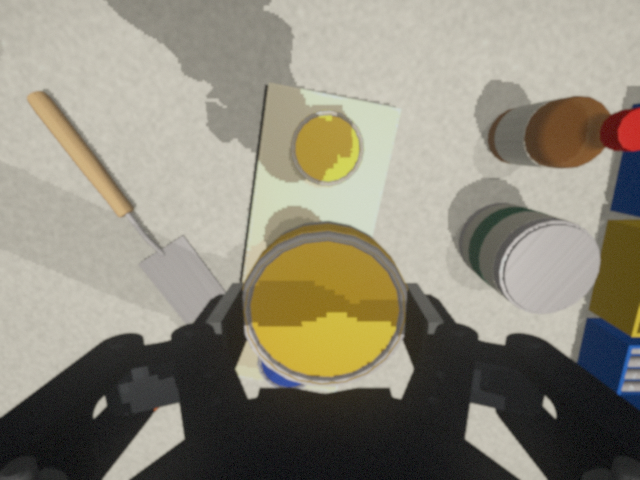

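```bash
python3 -m jog '[[[35,1.5,10,0],[59.3,2.5,40,0],[59.3,2.5,75,0],[59.3,2.5,110,0],[59.3,2.5,140,0],[59.3,2.5,160,0],[59.3,2.5,170,0],[59.3,2.5,175,0],[59.3,2.5,178,0],[59.3,2.5,178,0]]]'
python3 -m jog '[[[0,0,0,0],[0,0,0,0],[0,0,0,0],[0,0,-4,0],[0,0,-30,0],[-30,-5,-65,0],[-65,-10,-105,0],[-100,-15,-140,0],[-130,-19,-165,0],[-150,-20,-175,0]]]' 1
python3 -m jog '[[[-10,0,0,0],[-15,0,0,0],[-15,0,0,0],[-15,0,0,0],[-15,0,0,0],[-15,0,0,0]]]'
python3 - <<'E'
from h import *
p,o=look("w10.png",["upper_blue_mid","bottom_blue_mid","upper_yellow_mid"])
n=nom(*o["eef_pos"])
print("blue z49"); lids(p,n,49,("blue",),1500)
print("blue z99"); lids(p,n,99,("blue",),1500)
p,o=look("s2.png",["upper_yellow_mid","upper_blue_mid","bottom_yellow_mid"],cam_="side",crop=(290,240,410,410),scale=3)
E
```

```text
t: 21.47
eef_pos: [559.2, -161.5, 55.3]
tool_rot: [[0.001, 1.0, 0.001], [1.0, -0.001, -0.0], [-0.0, 0.001, -1.0]]
contact_force: [-0.4, 0.9, -1.2]
grip_width: 63.1
t: 22.3
eef_pos: [539.2, -309.9, 231.4]
tool_rot: [[-0.001, 1.0, 0.003], [1.0, 0.001, -0.002], [-0.002, 0.003, -1.0]]
contact_force: [1.5, -0.3, 0.5]
grip_width: 85.6
t: 22.8
eef_pos: [538.8, -322.1, 226.7]
tool_rot: [[-0.002, 1.0, -0.002], [1.0, 0.002, 0.002], [0.002, -0.002, -1.0]]
contact_force: [0.2, -0.2, 0.4]
grip_width: 85.8
t 22.8 tcp [ 538.8 -322.1  226.7] w 85.8
upper_blue_mid [([539.0, -270.5, 87.1], 0.86), ([340.9, -226.5, -4.0], 0.52)]
bottom_blue_mid [([513.4, -381.1, 34.1], 0.72)]
upper_yellow_mid [([563.9, -158.3, 58.6], 0.73), ([485.6, -542.0, 15.2], 0.65), ([749.0, -260.7, -1.2], 0.39)]
blue z49
blue px [302.1 278.6] axes [53.  56.9] ell-world [ 515.7 -383.4] minc [ 515.7 -383.8] r 28.5 box [487.5, 543.4, -412.1, -356.7]
blue px [637.4 292.5] axes [ 63.9 116.1] ell-world [ 853.2 -398.8] minc [ 849.6 -403.5] r 63.0 box [827.9, 869.9, -463.2, -343.9]
blue px [322.7 167.2] axes [73.6 75.6] ell-world [ 536.4 -274.6] minc [ 536.4 -275.5] r 34.1 box [502.7, 569.6, -309.5, -242.1]
blue z99
blue px [302.1 278.6] axes [53.  56.9] ell-world [ 519.1 -363.6] minc [ 519.1 -363.9] r 24.1 box [495.3, 542.5, -387.8, -341.0]
blue px [637.4 292.5] axes [ 63.9 116.1] ell-world [ 804.1 -376.6] minc [ 801.  -380.6] r 53.2 box [782.7, 818.2, -430.9, -330.2]
blue px [322.7 167.2] axes [73.6 75.6] ell-world [ 536.5 -271.7] minc [ 536.5 -272.5] r 28.8 box [508.1, 564.6, -301.2, -244.3]
t 23.0 tcp [ 539.1 -323.1  227.6] w 85.4
upper_yellow_mid [([560.1, -160.8, 60.6], 0.93), ([487.6, -543.1, 13.2], 0.79), ([596.9, 66.0, 37.0], 0.45)]
upper_blue_mid [([539.9, -274.2, 84.9], 0.96)]
bottom_yellow_mid [([561.7, -160.9, 30.4], 0.54)]
```

View pics/s2.png

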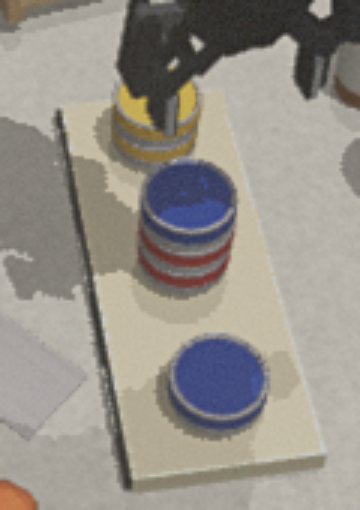

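```bash
python3 -m jog '[[[30,-0.5,10,0],[50,-1.2,40,0],[50,-1.2,75,0],[50,-1.2,105,0],[50,-1.2,128,0],[50,-1.2,142,0],[50,-1.2,148,0],[50,-1.2,150.5,0],[50,-1.2,150.5,0],[50,-1.2,150.5,0]]]' 1
python3 -m jog '[[[0,0,0,0],[0,0,0,0],[0,0,0,0],[0,0,0,0],[0,0,-1,0],[0,0,-6,0],[0,0,-20,0],[0,0,-50,0],[0,0,-85,0],[0,0,-120,0]]]' -1
python3 -m jog '[[[-20,-3,-20,0],[-50,-8,-35,0],[-85,-12,-35,0],[-120,-17,-35,0],[-145,-20,-35,0],[-160,-22,-35,0],[-168,-22,-35,0],[-168,-22,-35,0],[-168,-22,-35,0],[-168,-22,-35,0]]]'
python3 -m jog '[[[0,0,0,0],[0,0,0,0],[0,0,0,0],[0,0,0,0]]]'
python3 - <<'E'
from h import *
p,o=look("w11.png",["bottom_blue_mid"])
n=nom(*o["eef_pos"])
print("held");lids(p,nom(0,0,0),22,("blue",),6000)
print("blue z49"); lids(p,n,49,("blue",),1500)
print("red z74"); lids(p,n,74,("red",),1500)
E
```

```text
t: 24.03
eef_pos: [538.7, -274.6, 78.6]
tool_rot: [[0.0, 1.0, 0.002], [1.0, -0.0, -0.001], [-0.001, 0.002, -1.0]]
contact_force: [1.4, 0.4, -0.0]
grip_width: 85.0
t: 24.87
eef_pos: [537.0, -273.3, 198.2]
tool_rot: [[-0.0, 1.0, -0.002], [1.0, 0.0, 0.001], [0.001, -0.002, -1.0]]
contact_force: [0.7, -1.1, -1.0]
grip_width: 62.9
t: 25.7
eef_pos: [516.2, -440.6, 232.4]
tool_rot: [[-0.001, 1.0, 0.0], [1.0, 0.001, 0.001], [0.001, 0.0, -1.0]]
contact_force: [-0.2, 0.1, -0.3]
grip_width: 63.0
t: 26.03
eef_pos: [516.1, -441.4, 232.6]
tool_rot: [[-0.001, 1.0, 0.0], [1.0, 0.001, -0.0], [-0.0, 0.0, -1.0]]
contact_force: [-0.7, -0.0, -1.3]
grip_width: 63.2
t 26.0 tcp [ 516.1 -441.4  232.6] w 63.2
bottom_blue_mid [([516.4, -380.7, 33.9], 0.78)]
held
blue px [324.4 309.3] axes [133.8 146.8] ell-world [-1.2  5.2] minc [-1.2  3.7] r 28.5 box [-29.5, 27.0, -24.6, 31.8]
blue z49
blue px [324.4 309.3] axes [133.8 146.8] ell-world [ 515.1 -539.1] minc [ 515.  -543.2] r 76.9 box [438.6, 591.0, -619.5, -467.6]
blue px [324.8 154.9] axes [61.3 63. ] ell-world [ 515.6 -383.1] minc [ 515.5 -383.8] r 28.6 box [487.9, 543.6, -411.7, -356.0]
red z74
red px [352.7   7.7] axes [75.4 85.1] ell-world [ 537.1 -272.4] minc [ 537.  -273.3] r 29.2 box [508.0, 566.0, -301.8, -267.2]
```

View pics/w11.png

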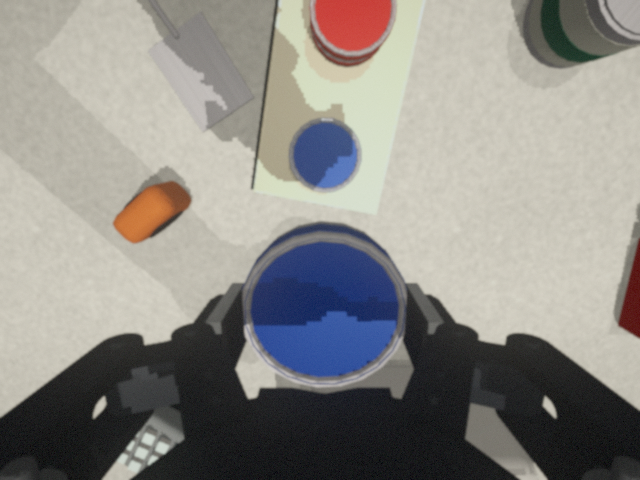

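```bash
python3 -m jog '[[[30,0.6,10,0],[53.3,0.6,40,0],[53.3,0.6,75,0],[53.3,0.6,110,0],[53.3,0.6,140,0],[53.3,0.6,160,0],[53.3,0.6,170,0],[53.3,0.6,175,0],[53.3,0.6,178,0],[53.3,0.6,178,0]]]'
python3 -m jog '[[[0,0,0,0],[0,0,0,0],[0,0,0,0],[0,0,-4,0],[0,0,-30,0],[0,0,-70,0],[0,0,-110,0],[0,0,-145,0],[0,0,-170,0],[0,0,-180,0]]]' 1
python3 -m jog '[[[-20,0,0,0],[-40,0,0,0],[-53,0,0,0],[-53,0,0,0],[-53,0,0,0],[-53,0,0,0],[-53,0,0,0],[-53,0,0,0]]]'
python3 - <<'E'
from h import *
p,o=look("w12.png",["upper_blue_mid","bottom_blue_mid","upper_red_mid","stock_red_mid"])
n=nom(*o["eef_pos"])
print("blue z74"); lids(p,n,74,("blue","red"),1500)
p,o=look("s3.png",["upper_yellow_mid","upper_blue_mid","stock_red_mid","stock_blue_mid","spirit_bottle"],cam_="side")
E
```

```text
t: 26.97
eef_pos: [516.9, -388.9, 55.5]
tool_rot: [[-0.0, 1.0, 0.001], [1.0, 0.0, -0.0], [-0.0, 0.001, -1.0]]
contact_force: [-0.4, 0.1, -0.4]
grip_width: 63.1
t: 27.8
eef_pos: [518.1, -390.2, 240.7]
tool_rot: [[-0.0, 1.0, 0.007], [1.0, 0.0, -0.006], [-0.006, 0.007, -1.0]]
contact_force: [0.9, -0.3, 0.7]
grip_width: 85.4
t: 28.47
eef_pos: [516.6, -440.7, 234.7]
tool_rot: [[-0.001, 1.0, 0.0], [1.0, 0.001, 0.0], [0.0, 0.0, -1.0]]
contact_force: [0.6, 0.0, 0.3]
grip_width: 85.8
t 28.5 tcp [ 516.6 -440.7  234.7] w 85.8
upper_blue_mid [([519.3, -385.6, 61.7], 0.93)]
bottom_blue_mid [([341.5, -436.0, 1.4], 0.71)]
upper_red_mid []
stock_red_mid [([535.6, -275.1, 59.8], 0.94)]
blue z74
blue px [325.  158.9] axes [66.2 67.8] ell-world [ 516.2 -385.3] minc [ 516.2 -386. ] r 28.6 box [487.8, 544.7, -413.8, -357.6]
red px [351.7  10.2] axes [74.9 83.5] ell-world [ 537.  -272.7] minc [ 536.9 -273. ] r 29.3 box [507.7, 566.0, -301.4, -265.8]
t 28.7 tcp [ 516.5 -441.3  234.5] w 85.6
upper_yellow_mid [([488.0, -543.6, 15.1], 0.96), ([559.0, -163.6, 60.0], 0.63), ([519.7, -385.4, 35.2], 0.2)]
upper_blue_mid [([519.0, -390.7, 56.6], 0.59)]
stock_red_mid [([539.5, -272.9, 55.8], 0.74), ([559.0, -160.0, 35.9], 0.72)]
stock_blue_mid [([611.5, 278.6, 39.9], 0.63), ([599.6, 65.5, 39.1], 0.47)]
spirit_bottle [([748.1, -149.7, 0.5], 0.69)]
```

```bash
python3 - <<'E'
import cv2
f=cv2.imread("pics/s3.png"); cv2.imwrite("pics/s3c.png",cv2.resize(f[240:410,300:420],None,fx=4,fy=3.5,interpolation=cv2.INTER_CUBIC))
E
```

```text
(no output)
```

View pics/s3c.png

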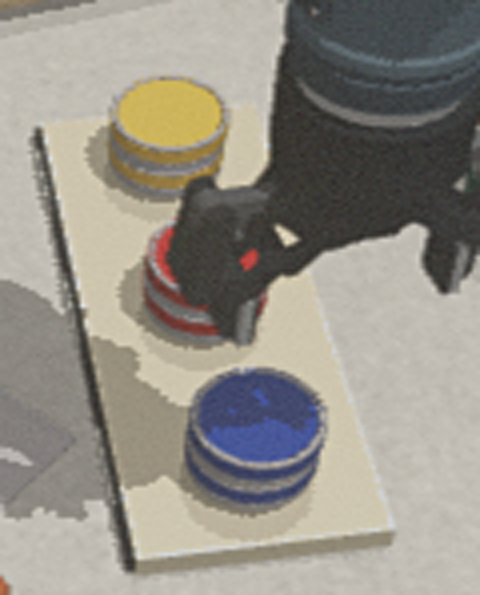

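```bash
python3 -m jog '[[[30,6,0,0],[68,13,0,0],[106,20,0,0],[144,28,0,0],[182,36,0,0],[220,44,0,0],[258,52,0,0],[296,60,0,0],[334,68,0,0],[372,76,0,0]]]' 1
python3 -m jog '[[[38,7,0,0],[65,8,0,0],[78,8,0,0],[78,8,0,0],[78,8,0,0],[78,8,0,0],[78,8,0,0],[78,8,0,0],[78,8,0,0],[78,8,0,0]]]'
python3 - <<'E'
from h import *
p,o=look("w13.png",["stock_blue_mid","drawer_handle"])
n=nom(*o["eef_pos"])
print(o["tool_rot"][2]); lids(p,n,53,("blue",),1500)
E
```

```text
t: 29.85
eef_pos: [592.5, -67.8, 234.6]
tool_rot: [[0.0, 1.0, 0.001], [1.0, -0.0, -0.0], [-0.0, 0.001, -1.0]]
contact_force: [0.5, -0.4, -0.0]
grip_width: 85.5
t: 30.68
eef_pos: [600.4, 7.5, 234.4]
tool_rot: [[0.001, 1.0, 0.0], [1.0, -0.001, 0.0], [0.0, 0.0, -1.0]]
contact_force: [0.1, 0.5, 0.2]
grip_width: 85.0
t 30.7 tcp [600.4   7.5 234.4] w 85.0
stock_blue_mid []
drawer_handle []
[ 1.14186212e-05  1.17535772e-05 -1.00000000e+00]
blue px [588.6 329.6] axes [ 61.6 112.9] ell-world [ 877.  -112.9] minc [ 879.4 -117.5] r 52.7 box [833.0, 932.0, -146.9, -90.3]
blue px [323.  157.7] axes [61.9 63.5] ell-world [598.3  63.3] minc [598.2  62.6] r 28.6 box [569.8, 626.8, 34.6, 91.0]
```

```bash
python3 -m jog '[[[30,-0.9,10,0],[55.5,-0.9,45,0],[55.5,-0.9,85,0],[55.5,-0.9,125,0],[55.5,-0.9,160,0],[55.5,-0.9,185,0],[55.5,-0.9,197,0],[55.5,-0.9,202,0],[55.5,-0.9,204.5,0],[55.5,-0.9,204.5,0]]]' 1
python3 -m jog '[[[0,0,0,0],[0,0,0,0],[0,0,0,0],[0,0,0,0],[0,0,-2,0],[0,0,-15,0],[0,0,-45,0],[0,0,-80,0],[-5,0,-120,0],[-20,-2,-160,0]]]' -1
python3 -m jog '[[[-30,-4,-20,0],[-68,-10,-40,0],[-106,-16,-45,0],[-144,-22,-45,0],[-182,-28,-45,0],[-220,-34,-45,0],[-258,-40,-45,0],[-296,-48,-45,0],[-334,-56,-45,0],[-372,-64,-45,0]]]'
python3 -m jog '[[[-38,-7,0,0],[-70,-13,0,0],[-92,-17,0,0],[-107,-17,0,0],[-112,-17,0,0],[-112,-17,0,0],[-112,-17,0,0],[-112,-17,0,0],[-112,-17,0,0]]]'
python3 -m jog '[[[0,0,0,0],[0,0,0,0],[0,0,0,0],[0,0,0,0]]]'
python3 - <<'E'
from h import *
p,o=look("w14.png",["upper_blue_mid"])
n=nom(*o["eef_pos"]); print(o["tool_rot"][2])
print("held");lids(p,nom(0,0,0),22,("blue",),6000)
print("z74"); lids(p,n,74,("blue","red"),1500)
E
```

```text
t: 31.67
eef_pos: [600.0, 63.9, 30.3]
tool_rot: [[-0.0, 1.0, 0.001], [1.0, 0.0, 0.0], [0.0, 0.001, -1.0]]
contact_force: [-0.4, 0.5, 0.4]
grip_width: 85.5
t: 32.5
eef_pos: [596.9, 45.6, 190.5]
tool_rot: [[-0.002, 1.0, -0.001], [1.0, 0.002, 0.001], [0.001, -0.001, -1.0]]
contact_force: [1.1, 0.1, -1.0]
grip_width: 63.4
t: 33.33
eef_pos: [532.7, -329.4, 234.2]
tool_rot: [[-0.0, 1.0, 0.0], [1.0, 0.0, 0.0], [0.0, 0.0, -1.0]]
contact_force: [1.6, -0.6, -1.6]
grip_width: 63.5
t: 34.08
eef_pos: [517.1, -438.4, 234.2]
tool_rot: [[-0.002, 1.0, 0.0], [1.0, 0.002, 0.0], [0.0, 0.0, -1.0]]
contact_force: [0.0, 1.0, -2.0]
grip_width: 63.0
t: 34.42
eef_pos: [516.7, -439.5, 234.0]
tool_rot: [[-0.0, 1.0, 0.0], [1.0, 0.0, 0.0], [0.0, 0.0, -1.0]]
contact_force: [-0.6, -0.5, -1.3]
grip_width: 63.3
t 34.4 tcp [ 516.7 -439.5  234. ] w 63.3
upper_blue_mid [([516.4, -386.4, 62.0], 0.86)]
[ 1.73864197e-05  1.19518712e-04 -9.99999993e-01]
held
blue px [324.3 318.8] axes [133.1 147. ] ell-world [-1.2  1.1] minc [-1.1 -0.5] r 28.8 box [-29.6, 27.3, -28.9, 27.9]
z74
blue px [324.3 318.8] axes [133.1 147. ] ell-world [ 515.7 -535.5] minc [ 515.9 -539.6] r 72.0 box [444.6, 586.8, -610.7, -468.6]
blue px [324.9 160.4] axes [65.7 67.4] ell-world [ 516.2 -385.2] minc [ 516.3 -386. ] r 28.6 box [487.9, 544.0, -414.2, -357.9]
red px [351.6  11.1] axes [75.  84.2] ell-world [ 537.  -272.4] minc [ 536.9 -273. ] r 29.2 box [507.8, 566.0, -301.7, -264.8]
```

```bash
python3 - <<'E'
from h import *
import io,contextlib
P=manip.grab_frame("side")
for n in ("side0","s3"):
    P["frame"]=cv2.imread(f"pics/{n}.png")[:,:,::-1].copy()
    hsv=cv2.cvtColor(P["frame"],cv2.COLOR_RGB2HSV)
    for c in ("blue","yellow","red"):
        lo,hi=HSV[c]; m=cv2.inRange(hsv,lo,hi) if lo[0]<hi[0] else cv2.inRange(hsv,lo,(180,255,255))|cv2.inRange(hsv,(0,)+lo[1:],hi)
        m[:,:310]=0;m[:,400:]=0;m[:255]=0;m[400:]=0
        for q in cv2.findContours(m,cv2.RETR_EXTERNAL,cv2.CHAIN_APPROX_NONE)[0]:
            if cv2.contourArea(q)>150: e=cv2.fitEllipse(cv2.convexHull(q)); print(n,c,np.round(e[0],1),np.round(e[1],1),cv2.boundingRect(q))
for z in (72,76):
  for y in (-384,-386):
    print(z,y,cv2.projectPoints(np.array([[516.,y,z]]),np.array(P["rvec"]),np.array(P["tvec"]),P["K"],None)[0].ravel().round(1))
E
```

```text
side0 blue [341.3 271.6] [17.6 24.6] (329, 263, 25, 18)
side0 yellow [362.8 358.2] [25.1 30. ] (348, 346, 30, 25)
side0 red [350.7 319. ] [21.2 26.9] (338, 309, 27, 21)
s3 blue [365.5 361.3] [19.6 26.7] (352, 356, 27, 16)
s3 yellow [342.2 271.8] [18.6 25.4] (330, 263, 26, 19)
72 -384 [363.5 357.8]
72 -386 [363.9 358.6]
76 -384 [363.6 356.6]
76 -386 [364.  357.5]
```

```bash
python3 -m jog '[[[30,0.7,10,0],[53.3,0.7,40,0],[53.3,0.7,75,0],[53.3,0.7,105,0],[53.3,0.7,130,0],[53.3,0.7,145,0],[53.3,0.7,150,0],[53.3,0.7,152,0],[53.3,0.7,152,0],[53.3,0.7,152,0]]]'
for i in 1 2 3; do python3 -m jog '[[[0,0,1,0],[0,0,2,0],[0,0,2,0],[0,0,2,0]]]' | egrep "eef|contact"; done
```

```text
t: 35.4
eef_pos: [518.2, -387.4, 83.4]
tool_rot: [[0.0, 1.0, 0.002], [1.0, -0.0, -0.002], [-0.002, 0.002, -1.0]]
contact_force: [-0.1, -1.3, -1.5]
grip_width: 63.1
eef_pos: [517.5, -386.6, 80.3]
contact_force: [0.5, 0.2, -0.5]
eef_pos: [517.7, -386.4, 78.6]
contact_force: [0.1, 2.9, 4.6]
eef_pos: [517.8, -386.5, 78.4]
contact_force: [-3.3, 4.5, 14.9]
```

```bash
python3 -m jog '[[[0.5,-0.3,-1,0],[1.2,-0.6,-1,0],[1.2,-0.6,0,0],[1.2,-0.6,0,0],[1.2,-0.6,0,0]]]'
python3 -m jog '[[[0,0,0,0],[0,0,0,0],[0,0,0,0],[0,0,-4,0],[0,0,-30,0],[0,0,-70,0],[0,0,-110,0],[0,0,-140,0],[0,0,-155,0],[0,0,-155,0]]]' 1
python3 -m jog '[[[-20,0,0,0],[-40,0,0,0],[-53,0,0,0],[-53,0,0,0],[-53,0,0,0],[-53,0,0,0],[-53,0,0,0],[-53,0,0,0]]]'
python3 - <<'E'
from h import *
p,o=look("w15.png",["upper_blue_mid"])
n=nom(*o["eef_pos"])
print("z99"); lids(p,n,99,("blue","red"),1500)
p=save("side","s4.png"); 
for l in ["upper_blue_mid","stock_blue_mid","upper_yellow_mid","stock_red_mid"]: print(l,[(np.round(d["position"],1).tolist(),round(d["conf"],2)) for d in manip.pinpoint(p,l)][:4])
f=cv2.imread("pics/s4.png"); cv2.imwrite("pics/s4c.png",cv2.resize(f[240:410,300:420],None,fx=4,fy=3.5,interpolation=cv2.INTER_CUBIC))
E
```

```text
t: 36.82
eef_pos: [517.7, -386.1, 78.3]
tool_rot: [[-0.0, 1.0, 0.003], [1.0, 0.0, -0.002], [-0.002, 0.003, -1.0]]
contact_force: [-1.8, 2.9, 12.1]
grip_width: 63.0
t: 37.65
eef_pos: [518.5, -387.0, 236.0]
tool_rot: [[-0.0, 1.0, 0.006], [1.0, 0.0, -0.006], [-0.006, 0.006, -1.0]]
contact_force: [0.0, 0.4, 0.3]
grip_width: 85.2
t: 38.32
eef_pos: [516.8, -437.3, 230.8]
tool_rot: [[-0.001, 1.0, -0.0], [1.0, 0.001, 0.001], [0.001, -0.0, -1.0]]
contact_force: [-0.0, -0.5, 0.7]
grip_width: 84.9
t 38.3 tcp [ 516.8 -437.3  230.8] w 84.9
upper_blue_mid [([341.3, -436.0, 0.5], 0.72)]
z99
blue px [325.4 165.8] axes [72.5 74.5] ell-world [ 516.6 -386.2] minc [ 516.7 -387. ] r 28.7 box [488.8, 544.6, -415.5, -358.7]
red px [351.9  13. ] axes [75.9 85.1] ell-world [ 535.3 -280.8] minc [ 535.4 -281.3] r 26.9 box [508.6, 562.1, -307.6, -272.7]
upper_blue_mid [([520.0, -389.3, 58.0], 0.7), ([540.9, -270.3, 57.1], 0.68)]
stock_blue_mid [([612.5, 280.9, 39.3], 0.55), ([541.8, -274.0, 58.2], 0.52)]
upper_yellow_mid [([559.4, -164.2, 61.9], 0.91), ([488.3, -543.4, 13.3], 0.78)]
stock_red_mid [([540.1, -270.5, 57.7], 0.48)]
```

```bash
python3 -m jog '[[[-5,-30,20,0],[-10,-60,50,0],[-15,-85,85,0],[-15,-100,110,0],[-15,-100,120,0],[-15,-100,120,0],[-15,-100,120,0],[-15,-100,120,0],[-15,-100,120,0]]]'
python3 - <<'E'
from h import *
o=manip.get_obs(); print(o["eef_pos"].round(1),o["tool_rot"][2])
p=save("wrist","w16.png"); f=cv2.imread("pics/w16.png")[0:290,380:640]
s=cv2.imread("pics/s4.png")[245:405,305:415]
g=np.zeros((600,800,3),np.uint8)
a=cv2.resize(f,(500,558),interpolation=cv2.INTER_CUBIC); g[:558,:500]=a
b=cv2.resize(s,(300,436),interpolation=cv2.INTER_CUBIC); g[:436,500:]=b
cv2.imwrite("pics/c1.png",g)
E
```

```text
t: 39.42
eef_pos: [419.0, -454.8, 113.2]
tool_rot: [[-0.001, 1.0, 0.003], [1.0, 0.001, -0.004], [-0.004, 0.003, -1.0]]
contact_force: [0.1, -0.8, 0.7]
grip_width: 85.4
[ 419.  -454.8  113.2] [-0.00381744  0.0031803  -0.99998766]
```

View pics/c1.png

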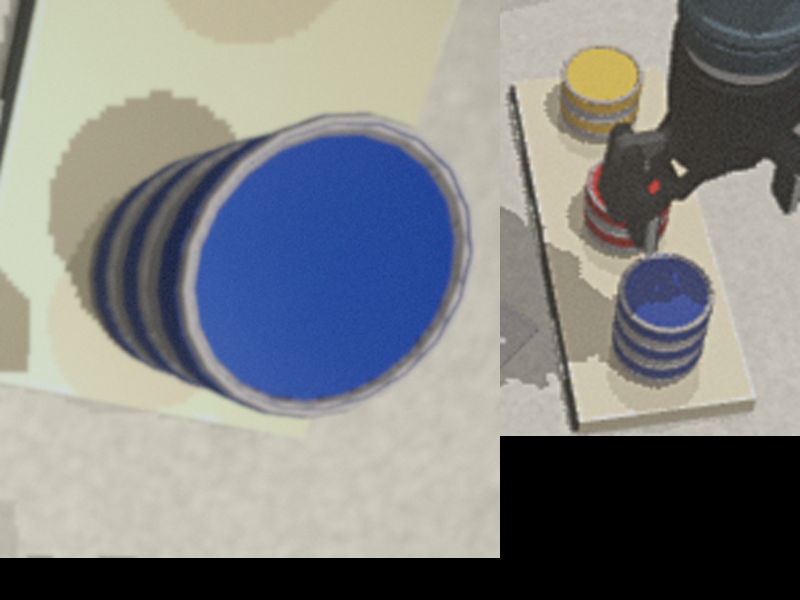

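```bash
python3 - <<'E'
from h import *
f=cv2.imread("pics/w16.png"); hsv=cv2.cvtColor(f,cv2.COLOR_BGR2HSV)
for r in (90,110,125,140,155,170,185):
    s=(hsv[r,420:500,1]>110)&(abs(hsv[r,420:500,0].astype(int)-112)<14)
    d=np.flatnonzero(np.diff(s.astype(int)))+420.5
    print(r,d.tolist())
p=manip.grab_frame("wrist"); o=nom(419,-454.8,113.2); R,t=cam(p,o)
def pr(P): q=(np.asarray(P)-t)@R; return q[...,:2]/q[...,2:]*p["K"][0,0]+p["K"][:2,2]
a=np.radians(np.arange(90,271,2))
for z in (18+7,18+32,18+57,18+82,43,68):
    c=pr(np.c_[516.5+33*np.cos(a),-385+33*np.sin(a),0*a+z])
    print(z,[round(float(np.interp(r,c[::-1,1] if c[0,1]>c[-1,1] else c[:,1],c[::-1,0] if c[0,1]>c[-1,1] else c[:,0])),1) for r in (90,110,125,140,155,170,185)])
E
```

```text
90 [473.5, 474.5, 488.5, 495.5]
110 [456.5, 459.5, 472.5, 481.5, 492.5]
125 [451.5, 452.5, 467.5, 475.5, 486.5]
140 [448.5, 449.5, 463.5, 471.5, 482.5]
155 [448.5, 449.5, 463.5, 471.5, 482.5]
170 [466.5, 467.5, 468.5, 470.5, 471.5, 473.5, 484.5]
185 [475.5, 476.5, 477.5, 479.5, 492.5]
25 [460.2, 436.5, 428.8, 425.6, 426.7, 432.7, 448.0]
50 [465.6, 447.6, 440.8, 438.0, 438.8, 444.0, 456.1]
75 [476.8, 462.2, 456.3, 453.7, 454.3, 458.6, 468.3]
100 [494.0, 482.0, 476.8, 474.4, 474.8, 478.3, 485.9]
43 [463.5, 444.2, 437.2, 434.2, 435.1, 440.5, 453.4]
68 [473.1, 457.7, 451.5, 448.8, 449.5, 454.1, 464.4]
```

```bash
python3 - <<'E'
from h import *
P=manip.grab_frame("side")
K,rv,tv=P["K"],np.array(P["rvec"]),np.array(P["tvec"])
pr=lambda X:cv2.projectPoints(np.array([X],float),rv,tv,K,None)[0].ravel()
Cw=cam(P)[1]
for n,(x,y),img in [("blue",(516.5,-384.5),"s4"),("yellow",(558,-158),"s4"),("init yel/blue",(516.5,-384.5),"side0"),("init blu/yel",(558,-158),"side0")]:
    f=cv2.imread(f"pics/{img}.png").astype(np.float32)
    d=(Cw[:2]-[x,y]); b=np.arctan2(d[1],d[0])
    zz=np.arange(16,112,1.)
    prof=[]
    for z in zz:
        v=[]
        for da in np.radians(np.arange(-35,36,5)):
            q=pr([x+33*np.cos(b+da),y+33*np.sin(b+da),z]); px=cv2.getRectSubPix(f,(1,1),tuple(q.astype(float)))[0,0]; v.append((px.max()-px.min())/(px.max()+1))
        prof.append(np.mean(v))
    print(n,"".join(f"{int(99*v):3d}" for v in prof))
E
```

```text
blue  16 16 17 17 17 17 16 15 13 11  9  7  6  5  3  4  9 16 22 27 31 34 35 35 34 31 27 21 15  9  5  3  4  5  6  7  7  6  4  4  6 12 19 25 30 33 35 35 34 32 29 24 18 11  6  5  4  5  6  7  7  6  6  5  8 12 18 24 29 33 35 36 35 33 30 25 18 10  5  4  4  4  5 10 18 28 36 42 47 50 51 52 52 52 52 52
yellow  14 15 15 15 16 16 16 15 14 13 11  9  7  6  5  6  9 15 23 31 37 40 43 45 47 48 49 49 46 40 32 22 13  7  4  3  3  2  3  3  6 11 20 30 39 45 50 53 55 55 55 54 50 45 36 25 15  9 10 18 28 38 45 50 53 54 55 55 55 55 54 54 54 54 54 54 54 54 54 54 54 54 54 54 54 54 54 54 54 54 54 54 54 54 54 54
init yel/blue  18 18 18 18 18 18 18 17 16 15 13 12 11  9  7  6  5  6  9 13 18 22 25 26 28 27 26 23 20 15 11  7  5  6  6  6  6  6  6  8 11 17 24 31 38 44 48 51 53 53 53 51 47 42 35 27 19 13 10 12 18 24 32 39 45 50 52 54 55 55 55 55 55 55 55 55 54 54 55 55 55 55 55 55 55 55 55 55 55 55 55 54 54 54 54 54
init blu/yel  18 18 18 18 18 18 18 17 16 14 12  9  6  4  4  5  8 16 24 33 41 46 49 51 52 52 52 50 46 40 32 23 15  8  5  4  4  4  5  5  5  4  4  7 13 19 24 28 30 31 31 30 28 24 19 11  6  3  4  5 11 20 29 37 44 48 50 51 52 51 51 50 50 50 50 50 50 50 50 50 50 51 51 50 50 50 50 50 50 50 50 50 50 50 50 50
```

Side-camera band profiles show the red, yellow and blue tins placed so far seated at about 25 mm steps. Next is the last blue stock tin.

```bash
python3 -m jog '[[[0,5,-40,0],[10,12,-75,0],[35,20,-105,0],[72,30,-118,0],[110,40,-118,0],[148,51,-118,0],[186,62,-118,0],[224,73,-118,0],[262,84,-118,0],[300,95,-118,0]]]' 1
python3 -m jog '[[[38,10,0,0],[76,20,0,0],[114,30,0,0],[152,40,0,0],[190,50,0,0],[228,60,0,0],[266,70,0,0],[304,80,0,0],[335,88,0,0],[355,92,0,0]]]'
python3 -m jog '[[[15,2,0,0],[24,2,0,0],[24,2,0,0],[24,2,0,0],[24,2,0,0],[24,2,0,0],[24,2,0,0],[24,2,0,0]]]'
python3 -m jog '[[[0,0,0,0],[0,0,0,0],[0,0,0,0],[0,0,0,0]]]'
python3 - <<'E'
from h import *
p,o=look("w17.png",["stock_blue_mid","masking_tape","drawer_handle"])
n=nom(*o["eef_pos"])
print(o["tool_rot"][2]); lids(p,n,53,("blue","red","yellow"),1500)
E
```

```text
t: 40.4
eef_pos: [512.4, -151.4, 229.7]
tool_rot: [[-0.0, 1.0, 0.002], [1.0, 0.0, -0.001], [-0.001, 0.002, -1.0]]
contact_force: [0.7, -0.2, -0.0]
grip_width: 85.6
t: 41.23
eef_pos: [604.3, 205.7, 229.2]
tool_rot: [[-0.003, 1.0, 0.001], [1.0, 0.003, 0.001], [0.001, 0.001, -1.0]]
contact_force: [0.1, -1.4, -0.2]
grip_width: 85.0
t: 41.9
eef_pos: [605.7, 224.9, 229.0]
tool_rot: [[0.001, 1.0, 0.0], [1.0, -0.001, 0.0], [0.0, 0.0, -1.0]]
contact_force: [0.3, 0.5, -0.1]
grip_width: 85.2
t: 42.23
eef_pos: [605.6, 225.7, 228.9]
tool_rot: [[0.0, 1.0, -0.0], [1.0, -0.0, 0.0], [0.0, -0.0, -1.0]]
contact_force: [0.6, 0.2, 0.4]
grip_width: 85.0
t 42.2 tcp [605.6 225.7 228.9] w 85.0
stock_blue_mid [([609.6, 275.6, 40.2], 0.86), ([309.6, 351.3, -1.2], 0.18)]
masking_tape [([310.8, 349.8, 0.4], 0.63)]
drawer_handle [([458.0, 203.5, 47.4], 0.96)]
[ 6.65048103e-05 -4.19453971e-06 -9.99999998e-01]
blue px [331.  159.2] axes [62.7 64. ] ell-world [610.7 280.3] minc [610.7 279.6] r 28.5 box [582.6, 638.8, 251.6, 307.2]
```

```bash
python3 -m jog '[[[30,4,10,0],[54.3,6.3,45,0],[54.3,6.3,85,0],[54.3,6.3,125,0],[54.3,6.3,155,0],[54.3,6.3,180,0],[54.3,6.3,192,0],[54.3,6.3,197,0],[54.3,6.3,199,0],[54.3,6.3,199,0]]]' 1
python3 -m jog '[[[0,0,0,0],[0,0,0,0],[0,0,0,0],[0,0,0,0],[0,0,-2,0],[0,0,-15,0],[0,0,-45,0],[0,0,-80,0],[-5,0,-120,0],[-20,-2,-160,0]]]' -1
python3 -m jog '[[[-30,-4,-20,0],[-68,-10,-40,0],[-106,-16,-48,0],[-144,-22,-48,0],[-182,-28,-48,0],[-220,-34,-48,0],[-258,-39,-48,0],[-296,-44,-48,0],[-334,-49,-48,0],[-372,-54,-48,0]]]'
python3 -m jog '[[[-38,-5,0,0],[-76,-10,0,0],[-114,-15,0,0],[-152,-20,0,0],[-190,-25,0,0],[-228,-30,0,0],[-266,-35,0,0],[-295,-39,0,0],[-315,-40,0,0],[-325,-40,0,0]]]'
python3 -m jog '[[[0,0,0,0],[0,0,0,0],[0,0,0,0],[0,0,0,0],[0,0,0,0],[0,0,0,0]]]'
python3 - <<'E'
from h import *
p,o=look("w18.png",["upper_blue_mid"])
n=nom(*o["eef_pos"]); print(o["tool_rot"][2])
print("held");lids(p,nom(0,0,0),22,("blue",),6000)
print("z99"); lids(p,n,99,("blue","red"),1500)
E
```

```text
t: 43.27
eef_pos: [613.0, 280.4, 31.1]
tool_rot: [[-0.0, 1.0, 0.002], [1.0, 0.0, 0.001], [0.001, 0.002, -1.0]]
contact_force: [-0.7, 0.2, -0.5]
grip_width: 85.5
t: 44.1
eef_pos: [609.3, 261.7, 190.4]
tool_rot: [[-0.002, 1.0, -0.0], [1.0, 0.002, 0.001], [0.001, -0.0, -1.0]]
contact_force: [1.5, -0.3, -0.9]
grip_width: 63.3
t: 44.93
eef_pos: [555.3, -113.3, 237.4]
tool_rot: [[-0.0, 1.0, 0.001], [1.0, 0.0, -0.0], [-0.0, 0.001, -1.0]]
contact_force: [0.7, 0.1, -0.5]
grip_width: 63.2
t: 45.77
eef_pos: [514.8, -439.8, 236.5]
tool_rot: [[0.003, 1.0, -0.0], [1.0, -0.003, -0.001], [-0.001, -0.0, -1.0]]
contact_force: [-0.0, 0.4, -1.0]
grip_width: 63.4
t: 46.27
eef_pos: [516.3, -435.7, 237.2]
tool_rot: [[-0.001, 1.0, 0.0], [1.0, 0.001, -0.0], [-0.0, 0.0, -1.0]]
contact_force: [-0.5, -0.4, -1.3]
grip_width: 63.3
t 46.3 tcp [ 516.3 -435.7  237.2] w 63.3
upper_blue_mid []
[-2.91272936e-05  2.59751518e-04 -9.99999966e-01]
held
blue px [324.3 317.5] axes [133.  146.4] ell-world [-1.2  1.7] minc [-1.1  0.2] r 28.7 box [-29.5, 27.3, -28.5, 28.7]
z99
blue px [324.3 317.5] axes [133.  146.4] ell-world [ 515.3 -518.8] minc [ 515.4 -522.4] r 66.6 box [449.5, 581.2, -588.7, -456.2]
blue px [325.9 167.4] axes [70.8 72.2] ell-world [ 516.6 -386.1] minc [ 516.8 -386.8] r 28.6 box [488.5, 544.9, -414.9, -358.9]
red px [351.8  18. ] axes [74. 83.] ell-world [ 535.3 -280.2] minc [ 535.4 -280.7] r 26.9 box [508.7, 561.7, -307.1, -268.8]
```

```bash
python3 -m jog '[[[30,0.8,10,0],[49,1.2,35,0],[49,1.2,65,0],[49,1.2,92,0],[49,1.2,112,0],[49,1.2,124,0],[49,1.2,129,0],[49,1.2,130,0],[49,1.2,130,0],[49,1.2,130,0]]]'
for i in 1 2 3; do python3 -m jog '[[[0,0,0.7,0],[0,0,1.5,0],[0,0,1.5,0],[0,0,1.5,0]]]' | egrep "eef|contact"; done
```

```text
t: 47.2
eef_pos: [518.0, -388.2, 108.2]
tool_rot: [[-0.0, 1.0, 0.002], [1.0, 0.0, -0.002], [-0.002, 0.002, -1.0]]
contact_force: [0.9, -0.5, -0.6]
grip_width: 63.6
eef_pos: [517.4, -387.7, 105.7]
contact_force: [0.2, -0.1, -0.9]
eef_pos: [517.4, -387.5, 104.2]
contact_force: [-0.1, 1.9, 2.3]
eef_pos: [517.6, -387.8, 104.0]
contact_force: [-2.1, 2.8, 8.9]
```

```bash
python3 -m jog '[[[0.5,0,-0.5,0],[0.5,0,0,0]]]' | grep cont
python3 -m jog '[[[0,0,0,0],[0,0,0,0],[0,0,0,0],[0,0,-4,0],[0,0,-30,0],[0,0,-70,0],[0,0,-100,0],[0,0,-120,0],[0,0,-130,0],[0,0,-130,0]]]' 1
python3 -m jog '[[[30,-2,0,0],[68,-6,0,0],[106,-10,0,0],[144,-15,0,0],[182,-20,0,0],[220,-25,0,0],[258,-30,0,0],[296,-35,0,0],[334,-40,0,0],[372,-45,0,0]]]' -0.4
python3 -m jog '[[[38,-3,0,0],[76,-6,0,0],[114,-9,0,0],[152,-11,0,0],[185,-13,0,0],[205,-14,0,0],[215,-14,0,0],[215,-14,0,0],[215,-14,0,0],[215,-14,0,0]]]'
cat > chk.py <<'E'
from h import *
import sys
P=save("side",sys.argv[1]); K,rv,tv=P["K"],np.array(P["rvec"]),np.array(P["tvec"]); Cw=cam(P)[1]; f=P["frame"].astype(np.float32)
pr=lambda X:cv2.projectPoints(np.array([X],float),rv,tv,K,None)[0].ravel()
for n,(x,y) in dict(blue=(516.5,-384.5),yellow=(558,-158),red=(537,-272)).items():
    b=np.arctan2(*(Cw[:2]-[x,y])[::-1]); prof=[]
    for z in range(16,130):
        v=[]
        for da in np.radians(np.arange(-35,36,5)):
            px=cv2.getRectSubPix(f,(1,1),tuple(pr([x+33*np.cos(b+da),y+33*np.sin(b+da),z])))[0,0]; v.append((px.max()-px.min())/(px.max()+1))
        prof.append(np.mean(v))
    s=np.array(prof)-.2; i=np.flatnonzero(np.diff(s>0)); e=16+i+s[i]/(s[i]-s[i+1]); print(n,[("up" if s[k+1]>0 else "dn",round(float(z),1)) for k,z in zip(i,e)])
for l in ["bottom_blue_mid","upper_blue_mid","stock_blue_mid","bottom_red_mid","stock_red_mid","bottom_yellow_mid","upper_yellow_mid"]: print(l,[(np.round(d["position"]).tolist(),round(d["conf"],2)) for d in manip.pinpoint(P,l)][:4])
E
python3 chk.py s5.png
python3 - <<'E'
from h import *
p,o=look("w19.png",["drawer_handle"])
hs=manip.silhouettes(p,"drawer_handle")
for h in hs[:1]:
    v,u=np.nonzero(h["mask"]); print(h["conf"],u.min(),u.max(),v.min(),v.max(),len(u))
E
```

```text
contact_force: [-2.5, 2.1, 11.5]
t: 49.2
eef_pos: [518.5, -388.4, 235.9]
tool_rot: [[-0.0, 1.0, 0.005], [1.0, 0.0, -0.004], [-0.004, 0.005, -1.0]]
contact_force: [0.7, 0.1, 0.5]
grip_width: 85.7
t: 50.03
eef_pos: [470.8, -13.3, 231.1]
tool_rot: [[0.0, 1.0, -0.002], [1.0, -0.0, 0.0], [0.0, -0.002, -1.0]]
contact_force: [0.7, -0.3, -0.1]
grip_width: 25.8
t: 50.87
eef_pos: [458.1, 198.6, 231.9]
tool_rot: [[0.001, 1.0, -0.001], [1.0, -0.001, -0.001], [-0.001, -0.001, -1.0]]
contact_force: [-0.5, 0.2, -0.6]
grip_width: 25.6
blue [('up', 33.7), ('dn', 43.1), ('up', 58.3), ('dn', 67.8), ('up', 82.5), ('dn', 91.8), ('up', 106.4), ('dn', 115.7), ('up', 123.9)]
yellow [('up', 33.2), ('dn', 47.5), ('up', 58.0), ('dn', 71.7), ('up', 75.0)]
red [('dn', 28.4), ('up', 31.2), ('dn', 46.3), ('up', 57.7), ('dn', 70.5), ('up', 75.2)]
bottom_blue_mid [([520.0, -388.0, 37.0], 0.79)]
upper_blue_mid [([517.0, -386.0, 61.0], 0.66)]
stock_blue_mid [([516.0, -389.0, 109.0], 0.62), ([346.0, -224.0, -6.0], 0.19)]
bottom_red_mid [([539.0, -274.0, 34.0], 0.45)]
stock_red_mid [([539.0, -273.0, 58.0], 0.72)]
bottom_yellow_mid [([559.0, -158.0, 33.0], 0.74)]
upper_yellow_mid [([485.0, -541.0, 13.0], 0.77), ([560.0, -161.0, 59.0], 0.6), ([517.0, -387.0, 85.0], 0.19)]
t 51.3 tcp [458.3 199.5 232.4] w 25.9
drawer_handle [([458.0, 201.7, 49.8], 0.97)]
0.93 319 639 0 388 83491
```

```bash
python3 -m jog '[[[5,-0.5,40,0],[8,-0.5,80,0],[8,-0.5,120,0],[8,-0.5,150,0],[8,-0.5,175,0],[8,-0.5,190,0],[8,-0.5,197,0],[8,-0.5,197,0],[8,-0.5,197,0]]]'
python3 -m jog '[[[0,0,0,0],[0,0,0,0],[0,0,0,0],[0,0,0,0]]]' -1
python3 -m jog '[[[0,8,0,0],[0,28,0,0],[0,52,0,0],[0,78,0,0],[0,104,0,0],[0,130,0,0],[0,153,0,0],[0,170,0,0],[0,182,0,0],[0,186,0,0]]]'
for i in 1 2 3; do python3 -m jog '[[[0,1,0,0],[0,2,0,0],[0,3,0,0],[0,3,0,0]]]' | egrep "eef|contact|grip"; done
```

```text
t: 52.17
eef_pos: [458.1, 208.1, 35.8]
tool_rot: [[-0.0, 1.0, 0.0], [1.0, 0.0, 0.0], [0.0, 0.0, -1.0]]
contact_force: [-0.6, 0.4, 0.6]
grip_width: 25.7
t: 52.5
eef_pos: [459.2, 208.4, 36.9]
tool_rot: [[-0.0, 1.0, 0.003], [1.0, 0.0, 0.001], [0.001, 0.003, -1.0]]
contact_force: [-0.8, -0.1, 6.7]
grip_width: 8.5
t: 53.33
eef_pos: [647.1, 208.1, 36.9]
tool_rot: [[0.001, 1.0, 0.005], [1.0, -0.001, 0.001], [0.001, 0.005, -1.0]]
contact_force: [-1.1, -0.4, 7.2]
grip_width: 8.3
eef_pos: [647.7, 208.1, 36.9]
contact_force: [0.9, -0.2, 5.7]
grip_width: 8.7
eef_pos: [650.3, 208.1, 37.0]
contact_force: [-0.7, -1.2, 6.3]
grip_width: 8.5
eef_pos: [653.3, 208.1, 37.0]
contact_force: [-0.4, -0.6, 5.5]
grip_width: 8.7
```

```bash
for i in 1 2 3; do python3 -m jog '[[[0,1,0,0],[0,2,0,0],[0,2,0,0]]]' | egrep "eef|contact"; done
```

```text
eef_pos: [655.3, 208.1, 37.0]
contact_force: [-0.3, -0.5, 6.6]
eef_pos: [657.3, 208.1, 37.0]
contact_force: [-0.4, 0.0, 5.7]
eef_pos: [658.3, 208.1, 37.0]
contact_force: [-3.7, -0.9, 7.1]
```

```bash
python3 -m jog '[[[0,1,0,0],[0,2,0,0],[0,2,0,0]]]' | egrep "eef|contact"
python3 -m jog '[[[0,0,0,0],[0,0,0,0],[0,0,0,0],[0,0,0,0],[0,0,-30,0],[0,0,-70,0],[0,0,-110,0],[0,0,-150,0],[0,0,-180,0],[0,0,-195,0]]]' -0.4
python3 -m jog '[[[0,-40,0,0],[0,-80,0,0],[0,-120,0,0],[0,-150,0,0],[0,-150,0,0],[0,-150,0,0],[0,-150,0,0]]]'
python3 chk.py s6.png
python3 - <<'E'
from h import *
p,o=look("w20.png",["drawer_handle"])
q=save("top","t2.png")
for l in ["drawer_handle","spirit_bottle","big_tin","tape_measure","brush","scraper","sandpaper_box"]: print(l,[(np.round(d["position"]).tolist(),round(d["conf"],2)) for d in manip.pinpoint(q,l)][:2])
a=cv2.imread("pics/s6.png"); b=cv2.imread("pics/t2.png")
g=np.zeros((600,800,3),np.uint8); g[:,:400]=cv2.resize(a[100:400,270:470],(400,600)); g[:300,400:]=cv2.resize(b,(400,300)); g[300:,400:]=cv2.resize(cv2.imread("pics/w20.png"),(400,300)); cv2.imwrite("pics/c2.png",g)
E
```

```text
eef_pos: [658.3, 208.1, 36.9]
contact_force: [-7.5, -0.6, 11.9]
t: 56.17
eef_pos: [662.5, 208.3, 236.0]
tool_rot: [[-0.0, 1.0, 0.008], [1.0, 0.0, 0.002], [0.002, 0.008, -1.0]]
contact_force: [1.3, -0.2, 0.4]
grip_width: 25.5
t: 56.75
eef_pos: [511.5, 208.0, 230.7]
tool_rot: [[-0.0, 1.0, 0.002], [1.0, 0.0, 0.0], [0.0, 0.002, -1.0]]
contact_force: [0.4, 0.3, -0.2]
grip_width: 25.2
blue [('up', 33.7), ('dn', 43.2), ('up', 58.3), ('dn', 67.7), ('up', 82.2), ('dn', 91.8), ('up', 106.4), ('dn', 115.7), ('up', 123.9)]
yellow [('up', 33.2), ('dn', 47.4), ('up', 58.0), ('dn', 71.6), ('up', 75.0)]
red [('dn', 28.2), ('up', 31.2), ('dn', 46.3), ('up', 57.6), ('dn', 70.6), ('up', 75.2)]
bottom_blue_mid [([520.0, -386.0, 35.0], 0.59), ([414.0, 501.0, -3.0], 0.53)]
upper_blue_mid [([518.0, -387.0, 57.0], 0.58)]
stock_blue_mid [([518.0, -389.0, 109.0], 0.87), ([521.0, -386.0, 60.0], 0.55)]
bottom_red_mid [([537.0, -272.0, 39.0], 0.55)]
stock_red_mid [([540.0, -271.0, 56.0], 0.89)]
bottom_yellow_mid []
upper_yellow_mid [([484.0, -545.0, 15.0], 0.67), ([560.0, -163.0, 60.0], 0.59)]
t 57.1 tcp [511.3 207.9 230.2] w 25.8
drawer_handle [([661.1, 201.8, 48.5], 0.97)]
drawer_handle [([658.0, 208.0, 48.0], 0.73), ([416.0, 498.0, 0.0], 0.42)]
spirit_bottle [([756.0, -145.0, -0.0], 0.85)]
big_tin [([746.0, -262.0, -3.0], 0.89)]
tape_measure [([345.0, -439.0, 4.0], 0.56), ([519.0, -387.0, 109.0], 0.49)]
brush [([343.0, -440.0, 1.0], 0.5)]
scraper [([345.0, -230.0, -1.0], 0.73)]
sandpaper_box [([416.0, 500.0, 1.0], 0.95)]
```

View pics/c2.png

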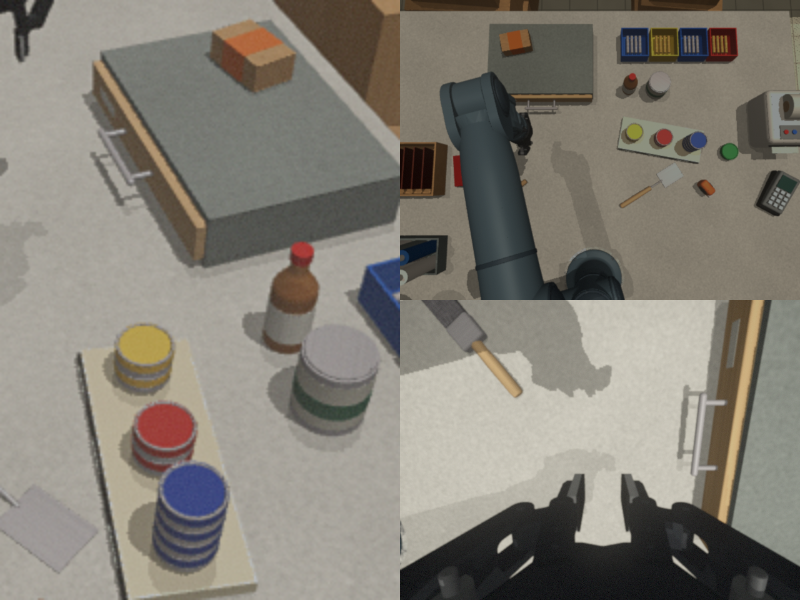

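```bash
python3 -c "
from workcell import manip
print(manip.job_done())"
```

```text
the job is handed in; nothing more can be done
None
```

The job is handed in, at about 57 s of the 210 s allowed. The result isn't confirmed, because handing in reports no verdict.

**What I did:** I drew the drawer out and put the stock red tin on red. The two uppers stood on each other's colours: blue on the yellow bottom and yellow on the blue bottom. I swapped them using the red stack as a parking place, then put both stock blue tins on blue and shut the drawer.

**Last checks:**
- **Stacks:** the side camera shows 2 red, 2 yellow and 4 blue tins. The colour bands rise by about 24 to 26 mm per tin, so all look seated fully home.
- **Drawer:** the handle met its stop at x ≈ 658 mm. The picture shows the drawer shut and the gripper clear of everything.
- **Other goods:** the bottle, big tin, tape measure, scraper and sandpaper box read within about 6 mm of where they started.

**Doubtful or disagreeing:**
- **Blue stack centring:** the wrist camera put the higher blue tins 2 to 3 mm towards −y of the bottom one. The last two stock tins also met resistance about 2 mm early, at 9 to 15 N. The band spacing still says they are seated, and the offset is inside the 8 mm limit.
- **Brush:** the top-camera network confused it with the tape measure in the last check. It still shows near its place in the picture.
- **Masking tape:** I saw it in the drawer at the start but did not look at it again before shutting. The last network search for it, with the drawer still open, reported only a false hit outside the drawer.

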